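# Square stone plaques against a keyed bench stop and tray them

### The arm

A 6-joint arm with a two-finger parallel gripper is mounted at the origin on the work surface. World frame = base frame: x ahead of the robot, y to its left, z up, the work surface at z = 0. Lengths are in m, angles in rad, forces in N, time in s.
With the tool pointing down it reaches from about 0.375 to 0.975 m from the base axis. Payload 3.8 kg.
Tool frame: the origin (TCP) lies at the very end of the fingers, on their centre line; the grasp point (between the pads) lies 19 mm behind it (env.grip_point_offset is the distance from the TCP to the grasp point, in m); z points along the fingers, y is the line along which they close (so a half turn about z gives the same grasp; the last joint's range is limited). The gripper opens to 88 mm and grips with 3 to 60 N. Pads are 18 mm wide; open, the fingers measure 123 mm over their backs; the gripper's body (75 mm by 187 mm) begins 45 mm behind the grasp point.
Start: joints at [-1.329, 0.264, 1.604, -0, 1.274, -0.037], TCP at [0.186, -0.649, 0.239] pointing down, gripper open.
Joint ranges: [-2.63, 2.63], [-0.94, 2.18], [0.31, 2.57], [-1.31, 4.45], [0, 2.66], [-2.55, 2.55]. Speed limits (rad/s): [2.57, 2.57, 3.14, 3.14, 3.14, 3.14].

### API

Orientations are given as a unit quaternion [w, x, y, z].
In Python, from workcell import env, viewer gives the robot as it stands.
- The arm moves only by the shell command python3 -m inch 'ROWS' [OPENING] [FORCE]. ROWS is JSON, a list of rows, each a list of 2 entries, a list of its own where there are three numbers: the shift along the tool's x, y, z in mm, then the turn about the tool's z in rad. In form: [[[dx, dy, dz], roll], ...]. A call has exactly 10 rows; each row shifts and turns the commanded pose from where the row before left it, along the tool's axes as they then stand; what a row does not reach is not made up. A row lasts 1/8 s, in which the tool goes at most 62.5 mm and 10.7 degrees, less where a joint would pass 70% of its speed; a pose out of reach is approached as far as the arm can. A call with a gripper value outside its range is refused whole. OPENING is the closure, from 0 (fully open) to 1 (shut), set as the call begins (- or left out, the last holds). The fingers move at their own pace and stop on an object; FORCE is the grip in N (left out, the last holds). Time passes only in rows, so rows that do not move let the fingers close, or fill a call up. It gives the time, the measured TCP pose, the force, the opening and the grip force at its end, in the units of the state.
- env.get_state(): the state, without advancing time (a new reading comes with each control period).
- viewer.get_image(name): name is "scene" or "top"; returns a dict with "pixels" (480x640x3 uint8, red, green, blue), "range_z" (480x640 float32, m along the optical axis (not along the pixel's ray), 0 where there is no reading), "K" (3x3 intrinsics, pixels), "extrinsics" (4x4, takes a point from camera to world coordinates). Camera axes: x right, y up, looking along -z (the intrinsics and any distortion apply to the point x, -y, -z); pixel columns grow to the right and rows downward; lengths in m; the calibration is good to about 2 mm. A picture is of the moment at which its call begins.
- env.hand_in(): hands the job in; it is judged then, once.
The state is a dict: "time": time; "q": joint angles; "joint_velocities": joint speeds; "tau": joint torques, N m; "ee_pos": TCP position; "ee_rot": TCP orientation; "force": force on the tool from outside, world axes, zero at the start; "torque": the same for the moment, N m; "gripper_width": opening from 0.0 (shut) to 1.0 (fully open); "grasp_force": force on a finger pad.
Only numpy, scipy, OpenCV 4.12 (cv2) and the standard library are available. Lean on these libraries where they do the work, as an engineer would, in place of code of your own. Each camera call takes 0.05 s, during which the arm holds its last target. There are 200 camera calls.

### The job

Set up the squaring board by turning the round keyed bench stop over its slot, pressing lightly, until its foot drops fully home. Then, one at a time from the longest plaque to the shortest (two or three are there), lay each stone plaque flat on the board and slide it snugly into the corner, long side against the steel fence and end against the stop; then take it from there and lay it flat in the tray pocket of its own length. Leave the stop seated in the board and do not disturb the domed stone, the cup or the scraper.

Things in the scene. Friction and masses are not known exactly. Their poses are not given: they have to be found in the camera images.
- board: Pale wooden squaring board, fixed to the bench for the run, 230 (x) x 130 (y) x 22 mm thick; origin under its centre at bench level. A low dark steel fence, 6 mm high above the board and 18 mm wide, runs along x from x = -115 to +45 mm; its inner face is at y = +40 mm and looks to -y. A slot right through the board takes the bench stop near the +x end.
- slot (a point): Middle of the slot's mouth on the board's top, at x = 80, y = 18, z = 22 mm in the board's frame; axes as the board's. The slot is 23.5 mm along x and 43.5 mm along y (either way round fits).
- corner (a point): The corner that the fence and the seated stop make: x of the seated stop's nearest point, y of the fence's inner face, z of the board's top (x = 57, y = 40, z = 22 mm in the board's frame; axes as the board's). A plaque of length L that is home in the corner, long side on the fence and end on the stop, has its centre at x = -L/2, y = -22 mm from here.
- stop: Bench stop, dark wood, 0.18 kg, standing loose: round head 46 mm across, 42 mm high, over a rectangular foot 20 (own x) x 40 (own y) x 14 mm high. A pale strip across its top, 3 mm proud, runs along own y, the foot's long way. Origin under the foot's centre, z up; head's top at 56 mm. Seated, it has up to 2 mm of play, the head rests on the board, origin 14 mm below board's top.
- tray: Brown wooden tray, fixed to the bench for the run, 168 (x) x 250 (y) x 15 mm high, with three pockets 7 mm deep and 50 mm wide whose long way is x; origin under its centre at bench level.
- pocket_long (a point): Middle of the floor of the tray's long pocket, 138 mm (x) x 50 mm (y), 7 mm deep; at x = 0, y = 80, z = 8 mm in the tray's frame; axes as the tray's.
- pocket_middle (a point): Middle of the floor of the tray's middle pocket, 113 mm (x) x 50 mm (y), 7 mm deep; at x = 0, y = 0, z = 8 mm in the tray's frame; axes as the tray's.
- pocket_short (a point): Middle of the floor of the tray's short pocket, 88 mm (x) x 50 mm (y), 7 mm deep; at x = 0, y = -80, z = 8 mm in the tray's frame; axes as the tray's.
- plaque_long: The long pale stone plaque, loose, 130 mm (own x) x 44 mm (own y) x 18 mm thick, 0.27 kg give or take a quarter, lying flat on the bench; origin under its centre. May be absent.
- plaque_middle: The middle pale stone plaque, loose, 105 mm (own x) x 44 mm (own y) x 18 mm thick, 0.22 kg give or take a quarter, lying flat on the bench; origin under its centre. May be absent.
- plaque_short: The short pale stone plaque, loose, 80 mm (own x) x 44 mm (own y) x 18 mm thick, 0.16 kg give or take a quarter, lying flat on the bench; origin under its centre. May be absent.
- dome: Bystander, loose: a domed grey stone 70 mm across, 95 mm high; origin at its underside.
- mug: Bystander, loose: a steel cup 72 mm across, 50 mm high; origin at its underside.
- scraper: Bystander, loose: a screwdriver-like scraper 180 mm long, lying; origin at its underside.
Mind the look-alikes: they are no part of the job. What is shaped like the plaque_middle but orange or purple is not meant.

How it is judged:
By the outcome, as a careful person would: the job done as asked, in the order asked, and still so for the second after the job is handed in, with the robot touching nothing.
Of plaque_long, plaque_middle, plaque_short only 2 to 3 are there at a start; the rules pass over those that are not, and their reading is None.
At some moment in a run one of plaque_long, plaque_middle, plaque_short may be knocked a few centimetres aside while the robot is not near it.
It also fails if it takes over 210 s, if anything falls off the work surface, if the arm or the gripper's body presses on something with over 40 N, if the wrist force passes 120 N, or if a joint passes its speed limit or range.

## Working session

There is one attempt and no reset: what is moved stays moved. The work goes in short steps, Python scripts to look and compute and a shell command to move; the robot and the scene stay as the last step left them, time stands still between calls to the robot, and variables do not carry over. Pictures are saved under pics/ and viewed, at most 14 in all, crops included, and the job is handed in when it is done.

```bash
ls; mkdir -p pics
python3 - <<'E'
from workcell import env, viewer
import cv2, numpy as np
for n in ("scene","top"):
    im=viewer.get_image(n); cv2.imwrite(f"pics/{n}0.png",im["pixels"][:,:,::-1]); np.savez(f"/tmp/{n}0.npz",**im)
    print(n,im["K"].round(1).tolist(),im["extrinsics"].round(4).tolist(), [k for k in im])
s=env.get_state(); print(s)
E
```

```text
pics
scene [[476.8, 0.0, 322.0], [0.0, 476.8, 231.9], [0.0, 0.0, 1.0]] [[-0.6934, -0.4501, 0.5627, 1.1509], [0.7203, -0.456, 0.5227, 0.6112], [0.0213, 0.7678, 0.6404, 0.7558], [0.0, 0.0, 0.0, 1.0]] ['pixels', 'range_z', 'K', 'extrinsics']
top [[559.7, 0.0, 325.1], [0.0, 559.7, 234.9], [0.0, 0.0, 1.0]] [[-0.0116, 0.9977, -0.0671, 0.4531], [-0.9999, -0.0123, -0.0098, 0.0393], [-0.0106, 0.067, 0.9977, 1.1879], [0.0, 0.0, 0.0, 1.0]] ['pixels', 'range_z', 'K', 'extrinsics']
{'time': 0.1, 'q': array([-1.32890794e+00,  2.64656426e-01,  1.60522860e+00, -3.49450212e-05,
        1.27370094e+00, -3.69053278e-02]), 'joint_velocities': array([ 0.00097973, -0.00046662, -0.00146509,  0.00086617,  0.00036007,
        0.00095115]), 'tau': array([ 9.66496409e-04, -5.03617501e+01, -3.58070970e+01,  7.30468752e-02,
        2.32960435e-02, -4.91393166e-05]), 'ee_pos': array([ 0.18558786, -0.64832   ,  0.23753169]), 'ee_rot': array([-9.89717412e-04,  9.90298775e-01,  1.38950862e-01, -1.18584393e-04]), 'force': array([-1.0252031 , -0.58812242, -1.10772531]), 'torque': array([-0.02765073,  0.04780459, -0.03613239]), 'grasp_force': 0.0, 'gripper_width': 1.0001448446441557}
```

View pics/top0.png

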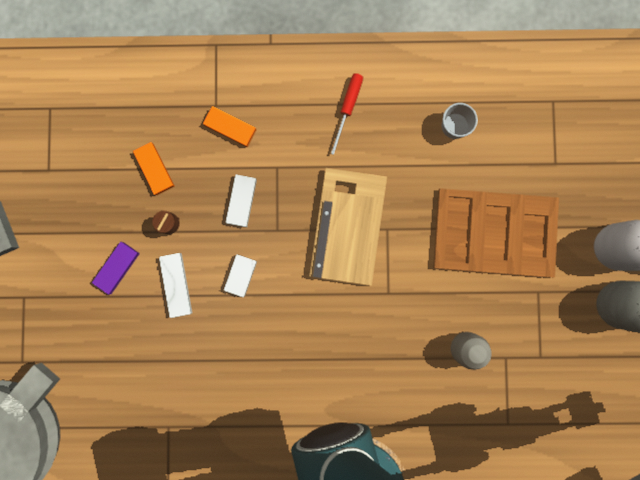

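View pics/scene0.png

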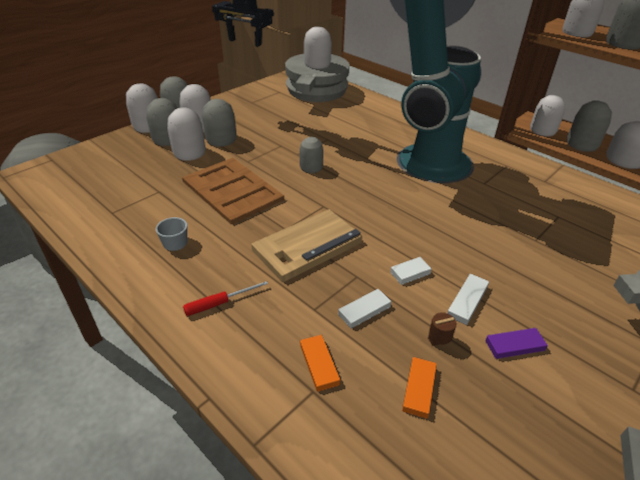

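```bash
cat > h.py <<'E'
import cv2, numpy as np
from workcell import env, viewer
def grab(n):
    im=viewer.get_image(n); return im
def world(im):
    "world point of every pixel, from the depth"
    K,E,z=im["K"],im["extrinsics"],im["range_z"]
    v,u=np.mgrid[0:480,0:640]
    P=np.stack([(u-K[0,2])/K[0,0]*z,-(v-K[1,2])/K[1,1]*z,-z],-1)
    W=P@E[:3,:3].T+E[:3,3]; W[z==0]=np.nan
    return W
def cast(im,uv,h):
    "pixels to points on the plane z=h"
    K,E=im["K"],im["extrinsics"]; uv=np.atleast_2d(uv).astype(float)
    d=np.c_[(uv[:,0]-K[0,2])/K[0,0],-(uv[:,1]-K[1,2])/K[1,1],-np.ones(len(uv))]@E[:3,:3].T
    return (E[:3,3]+d*((h-E[2,3])/d[:,2])[:,None])[:,:2]
def rect(im,mask,h):
    "min-area rectangle, on plane z=h, of the mask's largest contour: centre, (long,short) mm, long axis angle"
    c=max(cv2.findContours(mask.astype(np.uint8),cv2.RETR_EXTERNAL,cv2.CHAIN_APPROX_NONE)[0],key=cv2.contourArea)
    (x,y),(a,b),t=cv2.minAreaRect((cast(im,c[:,0],h)*1000).astype(np.float32))
    if a<b: a,b,t=b,a,t+90
    return np.round([x,y],1),np.round([a,b],1),round((t+90)%180-90,1)
def blobs(im,mask,h,amin=60):
    n,l,s,c=cv2.connectedComponentsWithStats(mask.astype(np.uint8))
    return [rect(im,l==i,h)+(c[i].round(0).tolist(),int(s[i,4])) for i in range(1,n) if s[i,4]>=amin]
def white(im,W,zlo=.012,zhi=.06):
    hsv=cv2.cvtColor(im["pixels"],cv2.COLOR_RGB2HSV)
    return (hsv[...,1]<50)&(hsv[...,2]>150)&(W[...,2]>zlo)&(W[...,2]<zhi)&(W[...,0]>.3)&(W[...,0]<.9)&(abs(W[...,1])<.45)
E
python3 - <<'E'
from h import *
for n in("top","scene"):
    im=dict(np.load(f"/tmp/{n}0.npz")); W=world(im); Z=W[...,2]; px=im["pixels"]; hsv=cv2.cvtColor(px,cv2.COLOR_RGB2HSV)
    print(n,"bench z",np.nanmedian(Z[(abs(W[...,0]-.5)<.3)&(abs(W[...,1])<.4)]).round(4), "std",np.nanstd(Z[(abs(Z)<.006)&(abs(W[...,0]-.5)<.3)]).round(4))
    for b in blobs(im,white(im,W,.013,.023),.018): print("white",b)
    R=lambda x0,x1,y0,y1:(W[...,0]>x0)&(W[...,0]<x1)&(W[...,1]>y0)&(W[...,1]<y1)
    for b in blobs(im,(Z>.018)&(Z<.032)&R(.3,.65,-.1,.15),.022,500): print("board",b)
    for b in blobs(im,(Z>.011)&(Z<.019)&R(.3,.65,-.45,-.12),.015,500): print("tray",b)
    for b in blobs(im,(Z>.048)&R(.3,.9,.2,.5),.056,40): print("stop",b)
    for b in blobs(im,(Z>.048)&R(.3,.9,.2,.5)&(hsv[...,2]>130),.059,8): print("strip",b)
    for b in blobs(im,(Z>.0255)&(Z<.032)&R(.3,.65,-.1,.15),.028,30): print("fence",b)
    for b in blobs(im,(Z>.035)&R(.3,.85,-.5,-.1),.05,30): print("tall",b)
E
```

```text
top bench z 0.0015 std 0.0022
white (array([745.8,  19.8]), array([86.2,  4.7]), -19.0, [339.0, 134.0], 85)
white (array([607.6, 227.5]), array([104.2,  44.8]), -11.4, [241.0, 200.0], 1008)
white (array([431.8, 365.4]), array([129.4,  45.4]), 10.6, [175.0, 285.0], 1297)
white (array([449.7, 229.5]), array([79.3, 44.6]), -19.7, [240.0, 275.0], 787)
board (array([548.3,   2. ]), array([225.5, 130. ]), -9.1, [349.0, 231.0], 6042)
tray (array([ 533.8, -308.4]), array([251.6, 168.3]), 84.8, [501.0, 233.0], 5457)
stop (array([561.6, 378.1]), array([45.1, 45. ]), 0.4, [164.0, 221.0], 405)
strip (array([560.7, 380.9]), array([38.9,  7.6]), -28.9, [162.0, 222.0], 72)
fence (array([523.6,  49.9]), array([161.7,  35.9]), -9.8, [323.0, 238.0], 585)
tall (array([ 765.5, -230.4]), array([71.3, 69.9]), -1.5, [461.0, 117.0], 359)
tall (array([ 311.6, -240.6]), array([74. , 33.8]), 89.4, [472.0, 342.0], 512)
scene bench z -0.0003 std 0.0015
white (array([450.8, 233.6]), array([80.3, 44. ]), -19.5, [411.0, 268.0], 488)
white (array([432.2, 370.2]), array([130.3,  42.7]), 10.5, [468.0, 296.0], 926)
white (array([607.9, 231.9]), array([105. ,  43.3]), -11.6, [364.0, 305.0], 818)
board (array([546.1,   8.3]), array([233.6, 133.8]), -9.0, [309.0, 239.0], 3227)
tray (array([ 533.5, -300.8]), array([256.5, 170.1]), 84.9, [231.0, 187.0], 2085)
stop (array([562.7, 385. ]), array([49.6, 44.5]), 14.4, [444.0, 322.0], 404)
strip (array([561. , 383.5]), array([38.7,  5.4]), -28.6, [444.0, 320.0], 50)
fence (array([523.3,  60.7]), array([161.9,  20.5]), -8.6, [331.0, 243.0], 334)
tall (array([ 290.3, -249.2]), array([131.2,  51.8]), 45.9, [308.0, 151.0], 354)
tall (array([ 766.5, -218.2]), array([83.8, 69.8]), 69.6, [172.0, 228.0], 365)
```

```bash
cat > d.py <<'E'
"python3 d.py x y z psi_deg: shift in tool axes (mm) and roll (rad) from here; - keeps"
import sys,numpy as np
from scipy.spatial.transform import Rotation as R
from workcell import env
def pose():
    s=env.get_state(); r=R.from_quat(np.roll(s["ee_rot"],-1)).as_matrix(); return s,r
if __name__=="__main__":
    s,r=pose(); p=s["ee_pos"]*1000; psi=np.degrees(np.arctan2(r[1,0],r[0,0]))
    a=sys.argv[1:]+["-"]*4; t=[p[i] if a[i]=="-" else float(a[i]) for i in range(3)]
    print("t %.2f pos"%s["time"],p.round(1),"psi %.1f"%psi,"tilt",r[:2,2].round(4),"F",s["force"].round(1),"w %.1f g %.1f"%(s["gripper_width"]*88,s["grasp_force"]))
    if len(sys.argv)>1: print("  d",(r.T@(np.array(t)-p)).round(1),"roll",None if a[3]=="-" else round(-np.radians((float(a[3])-psi+180)%360-180),3))
E
python3 d.py 561 382 235 16
python3 -m inch '[[[35,-48,0],0],[[35,-48,0],0],[[35,-48,0],0],[[35,-48,0],0],[[35,-48,0],0],[[35,-48,0],0],[[35,-48,0],0],[[35,-48,0],0],[[35,-48,0],0],[[35,-48,0],0]]' 0 20
python3 d.py 561 382 110 16
```

```text
t 0.10 pos [ 185.6 -648.3  237.5] psi 16.0 tilt [-0.0005  0.0019] F [-1.  -0.6 -1.1] w 88.0 g 0.0
  d [ 644.5 -887.2    4.3] roll -0.0
time: 1.35
ee_pos: [0.3902, -0.0893, 0.2386]
ee_rot: [0.0, 0.99, 0.139, 0.0]
force: [1.8, 0.3, -0.1]
gripper_width: 0.999
grasp_force: 0.0
t 1.35 pos [390.2 -89.3 238.6] psi 16.0 tilt [ 0.0005 -0.0002] F [ 1.8  0.3 -0.1] w 87.9 g 0.0
  d [ 293.7 -406.2  128.6] roll -0.001
```

Run:
```python
from h import *
out=[]
for n,c in(("top",(300,160,400,300)),("scene",(240,200,370,290))):
    im=dict(np.load(f"/tmp/{n}0.npz")); W=world(im); Z=W[...,2]; px=im["pixels"]; hsv=cv2.cvtColor(px,cv2.COLOR_RGB2HSV)
    th=np.radians(-9.1); d=W[...,:2]-[.547,.005]; bx=d@[np.cos(th),np.sin(th)]; by=d@[-np.sin(th),np.cos(th)]
    near=(abs(bx-.08)<.03)&(abs(by-.018)<.036)
    print(n,"V in region",np.percentile(hsv[...,2][near],[5,20,50,90]))
    for t in (90,110,130): 
        for b in blobs(im,near&(hsv[...,2]<t),.022,30): print(t,"slot",b)
    fe=(abs(bx+.035)<.1)&(abs(by-.049)<.03)
    for t in (90,110):
        for b in blobs(im,fe&(hsv[...,2]<t),.028,60): print("fence",t,b)
    bo=(abs(bx)<.14)&(abs(by)<.09)
    print("S",np.percentile(hsv[...,1][bo],[10,50,90]))
    x0,y0,x1,y1=c; out.append(cv2.resize(px[y0:y1,x0:x1,::-1],(400,400)))
cv2.imwrite("pics/crop1.png",np.hstack(out))
```

```text
top V in region [ 91.65 173.   221.   232.  ]
110 slot (array([632.5,   7.6]), array([41.2, 19.9]), 77.8, [348.0, 186.0], 103)
130 slot (array([631.7,   7.8]), array([41. , 20.9]), 81.0, [348.0, 186.0], 112)
fence 90 (array([549.2,  76.3]), array([23.8, 11.6]), -7.7, [313.0, 226.0], 60)
fence 110 (array([526.9,  57.8]), array([178.8,  56.4]), -9.2, [317.0, 239.0], 1202)
S [119. 126. 143.]
scene V in region [ 87.  131.8 180.  193. ]
90 slot (array([633.1,   9.2]), array([30.3, 12.3]), 60.0, [283.0, 258.0], 35)
110 slot (array([632.1,  10.7]), array([36.9, 18.5]), 81.3, [283.0, 256.0], 95)
130 slot (array([632.2,  10.9]), array([41.8, 21.9]), 80.6, [283.0, 257.0], 115)
fence 90 (array([526.5,  64.4]), array([160.3,  23.9]), -9.1, [331.0, 245.0], 436)
fence 90 (array([553.7,  94.1]), array([177.9,  27.8]), -8.9, [332.0, 257.0], 640)
fence 110 (array([525.8,  64. ]), array([161.9,  24.2]), -8.7, [331.0, 245.0], 462)
fence 110 (array([550.2,  94. ]), array([184.8,  30.5]), -8.4, [332.0, 256.0], 685)
S [112. 116. 129.]
```

View pics/crop1.png

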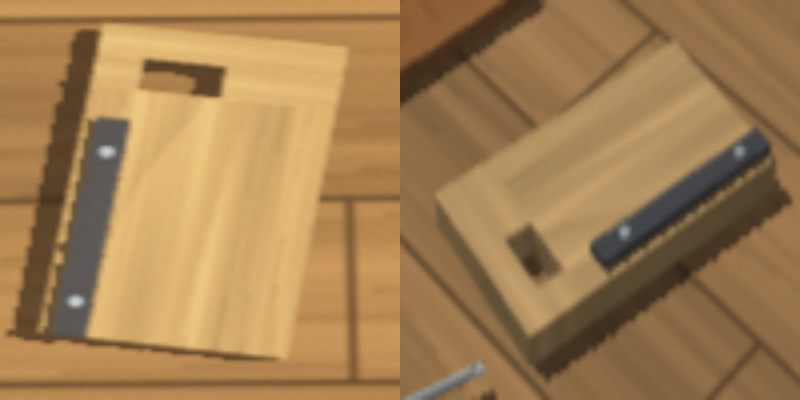

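```bash
python3 -m inch '[[[42,-58,0],0],[[42,-58,0],0],[[42,-58,0],0],[[42,-58,0],0],[[42,-58,0],0],[[42,-58,0],0],[[42,-58,30],0],[[0,0,50],0],[[0,0,40],0],[[0,0,0],0]]' 0 20
python3 d.py 561 382 24 16
```

```text
time: 2.6
ee_pos: [0.5341, 0.3139, 0.1197]
ee_rot: [0.002, 0.99, 0.139, -0.005]
force: [0.6, 0.1, -0.6]
gripper_width: 1.002
grasp_force: 0.0
t 2.60 pos [534.1 313.9 119.7] psi 16.0 tilt [-0.0087 -0.0047] F [ 0.6  0.1 -0.6] w 88.2 g 0.0
  d [ 45.5 -58.2  95.1] roll -0.0
```

```bash
python3 -m inch '[[[15,-19,0],0],[[15,-19,0],0],[[15.5,-20,0],0],[[0,0,20],0],[[0,0,25],0],[[0,0,25],0],[[0,0,20],0],[[0,0,5],0],[[0,0,0],0],[[0,0,0],0]]'
python3 d.py 561 382 24 16
```

```text
time: 3.85
ee_pos: [0.5663, 0.3843, 0.0309]
ee_rot: [-0.0, 0.99, 0.139, 0.001]
force: [-0.2, -0.6, -0.5]
gripper_width: 0.998
grasp_force: 0.0
t 3.85 pos [566.3 384.3  30.9] psi 16.0 tilt [0.0018 0.0011] F [-0.2 -0.6 -0.5] w 87.8 g 0.0
  d [-5.8  0.8  6.8] roll -0.001
```

```bash
python3 -m inch '[[[-5.8,0.8,3],0],[[0,0,4],0],[[0,0,0],0],[[0,0,0],0],[[0,0,0],0],[[0,0,0],0],[[0,0,0],0],[[0,0,0],0],[[0,0,0],0],[[0,0,0],0]]'
python3 d.py 561 382 24 16
python3 -m inch '[[[0,0,0],0],[[0,0,0],0],[[0,0,0],0],[[0,0,0],0],[[0,0,0],0],[[0,0,0],0],[[0,0,0],0],[[0,0,0],0],[[0,0,0],0],[[0,0,0],0]]' 1 6
python3 d.py
```

```text
time: 5.1
ee_pos: [0.5601, 0.3815, 0.0226]
ee_rot: [-0.0, 0.99, 0.139, 0.0]
force: [0.1, -0.2, -1.4]
gripper_width: 1.002
grasp_force: 0.0
t 5.10 pos [560.1 381.5  22.6] psi 16.0 tilt [0. 0.] F [ 0.1 -0.2 -1.4] w 88.2 g 0.0
  d [ 1.  -0.2 -1.4] roll -0.0
time: 6.35
ee_pos: [0.5601, 0.3815, 0.0226]
ee_rot: [-0.0, 0.99, 0.139, 0.0]
force: [0.0, 0.6, 0.3]
gripper_width: 0.518
grasp_force: 6.0
t 6.35 pos [560.1 381.5  22.6] psi 16.0 tilt [0.     0.0001] F [0.  0.6 0.3] w 45.6 g 6.0
```

```bash
python3 -m inch '[[[0,0,0],0],[[0,0,0],0],[[0,0,0],0],[[0,0,0],0],[[0,0,0],0],[[0,0,0],0],[[0,0,0],-0.17],[[0,0,0],-0.17],[[0,0,0],-0.17],[[0,0,0],-0.17]]' 0
python3 -m inch '[[[0,0,0],-0.17],[[0,0,0],-0.17],[[0,0,0],-0.17],[[0,0,0],-0.17],[[0,0,0],-0.17],[[0,0,0],-0.041],[[0,0,0],0],[[0,0,0],0],[[0,0,0],0],[[0,0,0],0]]' 0 6
python3 -m inch '[[[0,0,0],0],[[0,0,0],0],[[0,0,0],0],[[0,0,0],0],[[0,0,0],0],[[0,0,0],0],[[0,0,0],0],[[0,0,0],0],[[0,0,0],0],[[0,0,0],0]]' 1 6
python3 d.py
python3 - <<'E'
from h import *
for n in("top","scene"):
    im=grab(n); np.savez(f"/tmp/{n}1.npz",**im); cv2.imwrite(f"pics/{n}1.png",im["pixels"][:,:,::-1]); W=world(im)
    for b in blobs(im,white(im,W,.013,.023),.018): print(n,b)
E
```

```text
time: 7.6
ee_pos: [0.5601, 0.3815, 0.0226]
ee_rot: [0.0, 0.886, 0.464, 0.0]
force: [0.0, -1.2, 0.1]
gripper_width: 0.997
grasp_force: 0.0
time: 8.85
ee_pos: [0.5601, 0.3815, 0.0226]
ee_rot: [-0.0, 0.602, 0.798, 0.0]
force: [0.9, -0.7, 0.0]
gripper_width: 0.997
grasp_force: 0.0
time: 10.1
ee_pos: [0.5601, 0.3815, 0.0226]
ee_rot: [-0.0, 0.602, 0.799, 0.0]
force: [-0.3, -0.4, -0.8]
gripper_width: 0.521
grasp_force: 6.0
t 10.10 pos [560.1 381.5  22.6] psi 106.0 tilt [-0.  0.] F [-0.3 -0.4 -0.8] w 45.8 g 6.0
top (array([745.4,  19.6]), array([85.6,  5.4]), -18.9, [338.0, 135.0], 94)
top (array([607.5, 227.3]), array([104.2,  45.2]), -11.3, [241.0, 200.0], 1007)
top (array([449.8, 229.5]), array([79.3, 44.5]), -19.7, [240.0, 275.0], 779)
top (array([423.3, 361.8]), array([111.4,  41.6]), 10.2, [180.0, 292.0], 688)
scene (array([451.2, 233.5]), array([80.7, 44.3]), -19.1, [411.0, 268.0], 495)
scene (array([420.9, 380.8]), array([111.6,  17.6]), 10.5, [477.0, 295.0], 270)
scene (array([608. , 232.1]), array([105.2,  43.7]), -11.6, [364.0, 305.0], 827)
```

```bash
python3 -m inch '[[[0,0,0],0],[[0,0,0],0],[[0,0,-15],0],[[0,0,-25],0],[[0,0,-25],0.17],[[0,0,0],0.17],[[0,0,0],0.17],[[0,0,0],0.17],[[0,0,0],0.17],[[0,0,0],0.17]]' 1 25
python3 d.py 631.8 9 80 36
```

```text
time: 11.45
ee_pos: [0.5602, 0.3816, 0.0884]
ee_rot: [-0.0, 0.916, 0.401, 0.0]
force: [-0.2, 0.6, -1.8]
gripper_width: 0.518
grasp_force: 25.0
t 11.45 pos [560.2 381.6  88.4] psi 47.2 tilt [0.0005 0.0003] F [-0.2  0.6 -1.8] w 45.6 g 25.0
  d [-224.8  305.6    8.3] roll 0.196
```

```bash
python3 -m inch '[[[-25,34,0],0],[[-25,34,0],0],[[-25,34,0],0],[[-25,34,0],0],[[-25,34,0],0],[[-25,34,0],0],[[-25,34,0],0],[[-25,34,0],0],[[-24.8,33.6,0],0],[[0,0,0],0]]'
python3 -m inch '[[[0,0,0],0],[[0,0,5],0],[[0,0,5],0],[[0,0,5],0],[[0,0,5],0],[[0,0,0],0],[[0,0,0],0],[[0,0,0],0],[[0,0,0],0],[[0,0,0],0]]'
python3 d.py 631.8 9 50 36
python3 - <<'E'
from h import *
o=[]
for n,c in(("top",(270,140,410,260)),("scene",(210,170,350,290))):
    im=grab(n); np.savez(f"/tmp/{n}2.npz",**im); x0,y0,x1,y1=c; o.append(cv2.resize(im["pixels"][y0:y1,x0:x1,::-1],(400,343),interpolation=cv2.INTER_CUBIC))
cv2.imwrite("pics/hover.png",np.hstack(o))
E
```

```text
time: 12.7
ee_pos: [0.6346, 0.0065, 0.0886]
ee_rot: [0.001, 0.916, 0.401, 0.001]
force: [0.1, 0.4, -1.7]
gripper_width: 0.512
grasp_force: 25.0
time: 13.95
ee_pos: [0.6339, 0.0093, 0.0678]
ee_rot: [0.0, 0.915, 0.403, 0.0]
force: [-0.1, -0.1, -2.7]
gripper_width: 0.515
grasp_force: 25.0
t 13.95 pos [633.9   9.3  67.8] psi 47.5 tilt [ 0.0004 -0.    ] F [-0.1 -0.1 -2.7] w 45.4 g 25.0
  d [-1.7 -1.4 17.8] roll 0.201
```

View pics/hover.png

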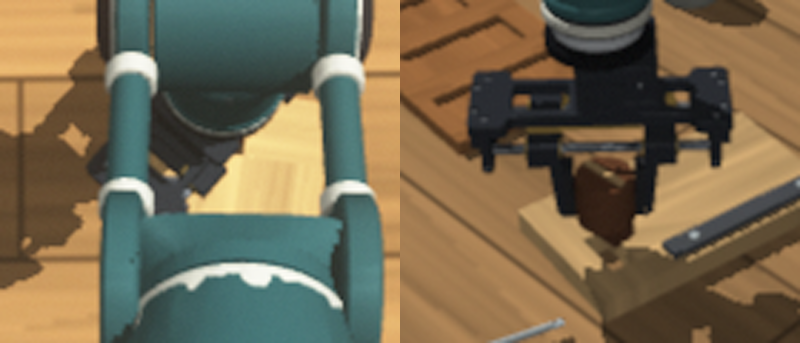

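```bash
python3 -m inch '[[[-1.7,-1.4,5],0],[[0,0,5],0],[[0,0,5],0],[[0,0,4],0],[[0,0,2],0],[[0,0,2],0],[[0,0,1],0],[[0,0,0],0],[[0,0,0],0],[[0,0,0],0]]'
python3 d.py 631.8 9 44 36
```

```text
time: 15.3
ee_pos: [0.632, 0.0091, 0.0443]
ee_rot: [0.0, 0.915, 0.403, 0.0]
force: [-2.4, 1.3, 6.4]
gripper_width: 0.511
grasp_force: 25.0
t 15.30 pos [632.    9.1  44.3] psi 47.5 tilt [0.0007 0.0001] F [-2.4  1.3  6.4] w 45.0 g 25.0
  d [-0.2 -0.   0.3] roll 0.201
```

```bash
python3 -m inch '[[[0,0,0.2],0.04],[[0,0,0.2],0.04],[[0,0,0.2],0.03],[[0,0,0.2],0.03],[[0,0,0],0.03],[[0,0,0.2],0.03],[[0,0,0],0],[[0,0,0],0],[[0,0,0],0],[[0,0,0],0]]'
python3 d.py 631.8 9 44 36
```

```text
time: 16.55
ee_pos: [0.6338, 0.0092, 0.0443]
ee_rot: [0.001, 0.951, 0.31, 0.002]
force: [-0.8, 1.4, 6.7]
gripper_width: 0.514
grasp_force: 25.0
t 16.55 pos [633.8   9.2  44.3] psi 36.1 tilt [0.0047 0.0001] F [-0.8  1.4  6.7] w 45.3 g 25.0
  d [-1.7 -1.1  0.3] roll 0.001
```

```bash
python3 -m inch '[[[-0.8,-0.6,0],0],[[-0.8,-0.6,0],0],[[0,0,0],0.03],[[0,0,0],0.03],[[0,0,0],-0.03],[[0,0,0],-0.03],[[0,0,0],-0.03],[[0,0,0],-0.03],[[0,0,0],0],[[0,0,0],0]]'
python3 d.py 631.8 9 44 36
```

```text
time: 17.8
ee_pos: [0.6298, 0.0092, 0.0426]
ee_rot: [-0.0, 0.941, 0.338, 0.0]
force: [4.5, -1.0, -3.7]
gripper_width: 0.514
grasp_force: 25.0
t 17.80 pos [629.8   9.2  42.6] psi 39.5 tilt [0.0004 0.0002] F [ 4.5 -1.  -3.7] w 45.3 g 25.0
  d [ 1.4  1.4 -1.4] roll 0.061
```

```bash
python3 -m inch '[[[0.4,0.3,1],0.03],[[0,0,1],0.03],[[0,0,1],0],[[0,0,1],0],[[0,0,1],0],[[0,0,1],0],[[0,0,1],0],[[0,0,0],0],[[0,0,0],0],[[0,0,0],0]]'
python3 d.py 631.8 9 31 36
```

```text
time: 19.05
ee_pos: [0.6302, 0.0091, 0.0356]
ee_rot: [0.0, 0.951, 0.31, 0.0]
force: [-0.6, -0.2, -1.9]
gripper_width: 0.512
grasp_force: 25.0
t 19.05 pos [630.2   9.1  35.6] psi 36.1 tilt [ 0.0001 -0.    ] F [-0.6 -0.2 -1.9] w 45.1 g 25.0
  d [1.3 1.  4.6] roll 0.002
```

```bash
python3 -m inch '[[[0,0,1.5],0],[[0,0,1.5],0],[[0,0,1],0],[[0,0,1],0],[[0,0,0.5],0],[[0,0,0.3],0],[[0,0,0],0],[[0,0,0],0],[[0,0,0],0],[[0,0,0],0]]'
python3 d.py 
python3 -m inch '[[[0,0,0],0],[[0,0,0],0],[[0,0,0],0],[[0,0,0],0],[[0,0,0],0],[[0,0,0],0],[[0,0,0],0],[[0,0,0],0],[[0,0,0],0],[[0,0,0],0]]' 0.25
python3 d.py 432 367.8 160 10.6
```

```text
time: 20.3
ee_pos: [0.6301, 0.0091, 0.0305]
ee_rot: [-0.0, 0.951, 0.31, -0.0]
force: [-3.1, 0.3, 5.5]
gripper_width: 0.515
grasp_force: 25.0
t 20.30 pos [630.1   9.1  30.5] psi 36.1 tilt [-0.0001 -0.    ] F [-3.1  0.3  5.5] w 45.3 g 25.0
time: 21.55
ee_pos: [0.6301, 0.0091, 0.0298]
ee_rot: [-0.0, 0.951, 0.31, 0.0]
force: [-0.6, -0.2, -0.2]
gripper_width: 0.75
grasp_force: 0.0
t 21.55 pos [630.1   9.1  29.8] psi 36.1 tilt [0. 0.] F [-0.6 -0.2 -0.2] w 66.0 g 0.0
  d [  51.2 -406.6 -130.2] roll 0.445
```

```bash
python3 -m inch '[[[0,0,-20],0],[[0,0,-35],0],[[0,0,-35],0.1],[[0,0,-20],0.1],[[0,0,0],0.1],[[0,0,0],0.1],[[0,0,0],0.045],[[0,0,0],0],[[0,0,0],0],[[0,0,0],0]]' 0
python3 d.py 431.5 367.5 140 10.6
```

```text
time: 22.8
ee_pos: [0.6302, 0.0091, 0.1401]
ee_rot: [0.0, 0.996, 0.092, 0.0]
force: [0.2, -0.2, 0.0]
gripper_width: 1.004
grasp_force: 0.0
t 22.80 pos [630.2   9.1 140.1] psi 10.6 tilt [ 0.0004 -0.    ] F [ 0.2 -0.2  0. ] w 88.3 g 0.0
  d [-129.3 -388.9    0. ] roll 0.0
```

```bash
python3 -m inch '[[[-13,-39,0],0],[[-13,-39,0],0],[[-13,-39,0],0],[[-13,-39,0],0],[[-13,-39,0],0],[[-13,-39,0],0],[[-13,-39,0],0],[[-13,-39,0],0],[[-13,-39,0],0],[[-12.3,-37.9,0],0]]' 0
python3 -m inch '[[[0,0,0],0],[[0,0,30],0],[[0,0,30],0],[[0,0,30],0],[[0,0,25],0],[[0,0,0],0],[[0,0,0],0],[[0,0,0],0],[[0,0,0],0],[[0,0,0],0]]'
python3 d.py 431.5 367.5 9.5 10.6
python3 - <<'E'
from h import *
for n in("top","scene"):
    im=grab(n); np.savez(f"/tmp/{n}3.npz",**im); cv2.imwrite(f"pics/{n}3.png",im["pixels"][:,:,::-1]); W=world(im)
    print(n,rect(im,(W[...,2]>.05)&(abs(W[...,0]-.63)<.05)&(abs(W[...,1]-.009)<.05),.064))
    for b in blobs(im,white(im,W,.013,.023),.018): print(n,b)
E
```

```text
time: 24.05
ee_pos: [0.4308, 0.3688, 0.1399]
ee_rot: [-0.0, 0.996, 0.092, 0.0]
force: [0.2, 0.2, 0.6]
gripper_width: 0.999
grasp_force: 0.0
time: 25.3
ee_pos: [0.4319, 0.3679, 0.0255]
ee_rot: [-0.0, 0.996, 0.092, 0.0]
force: [-0.1, -0.9, -0.3]
gripper_width: 0.999
grasp_force: 0.0
t 25.30 pos [431.9 367.9  25.5] psi 10.6 tilt [0.0009 0.0007] F [-0.1 -0.9 -0.3] w 88.0 g 0.0
  d [-0.5  0.4 16. ] roll -0.0
top (array([629.9,   7.3]), array([46. , 44.5]), -45.6)
top (array([746. ,  19.4]), array([85.6,  5.4]), -18.9, [338.0, 135.0], 91)
top (array([607.6, 227.3]), array([104.2,  45. ]), -11.7, [241.0, 200.0], 1006)
top (array([480.5, 373.9]), array([45.8, 30.2]), -80.4, [171.0, 261.0], 296)
top (array([449.8, 229.5]), array([79.4, 44.5]), -19.4, [240.0, 275.0], 784)
top (array([384.6, 356.5]), array([45.4, 33.4]), -79.4, [179.0, 307.0], 335)
scene (array([634.6,  17.9]), array([59.6, 41.8]), 48.3)
scene (array([450.8, 233.8]), array([80.3, 44.2]), -19.8, [411.0, 268.0], 492)
scene (array([384.8, 361.3]), array([42.5, 34. ]), -78.2, [477.0, 281.0], 211)
scene (array([608.1, 232. ]), array([105.3,  43.5]), -11.6, [364.0, 305.0], 822)
scene (array([481.1, 379.4]), array([42.8, 30.8]), -79.6, [460.0, 310.0], 238)
```

View pics/scene3.png

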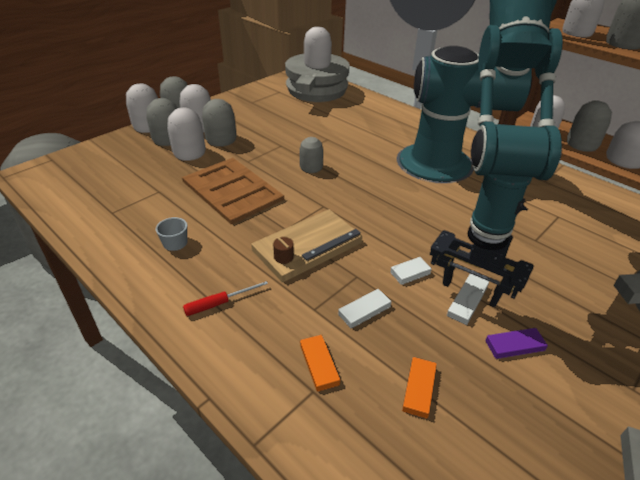

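```bash
python3 -m inch '[[[-0.5,0.4,8],0],[[0,0,8],0],[[0,0,0],0],[[0,0,0],0],[[0,0,0],0],[[0,0,0],0],[[0,0,0],0],[[0,0,0],0],[[0,0,0],0],[[0,0,0],0]]' 0 40
python3 d.py - - 9.5
python3 -m inch '[[[0,0,0],0],[[0,0,0],0],[[0,0,0],0],[[0,0,0],0],[[0,0,0],0],[[0,0,0],0],[[0,0,0],0],[[0,0,0],0],[[0,0,0],0],[[0,0,0],0]]' 1 40
python3 d.py
python3 -m inch '[[[0,0,-5],0],[[0,0,-10],0],[[0,0,-20],0],[[0,0,-30],0],[[0,0,-15],0],[[0,0,0],0.1],[[0,0,0],0.1],[[0,0,0],0.1],[[0,0,0],0.042],[[0,0,0],0]]' 1 40
python3 d.py 532 16.5 85 -9
```

```text
time: 26.65
ee_pos: [0.4311, 0.3671, 0.0087]
ee_rot: [0.0, 0.996, 0.092, -0.0]
force: [-0.3, 0.3, 0.1]
gripper_width: 1.0
grasp_force: 0.0
t 26.65 pos [431.1 367.1   8.7] psi 10.6 tilt [-0.     -0.0001] F [-0.3  0.3  0.1] w 88.0 g 0.0
  d [-0.   0.  -0.8] roll None
time: 27.9
ee_pos: [0.4312, 0.3672, 0.0088]
ee_rot: [-0.0, 0.996, 0.092, 0.0]
force: [-0.1, 1.2, -1.2]
gripper_width: 0.493
grasp_force: 40.0
t 27.90 pos [431.2 367.2   8.8] psi 10.6 tilt [0.0001 0.0002] F [-0.1  1.2 -1.2] w 43.3 g 40.0
time: 29.15
ee_pos: [0.4309, 0.3669, 0.0886]
ee_rot: [0.0, 0.997, -0.078, -0.0]
force: [0.0, -0.3, -2.2]
gripper_width: 0.494
grasp_force: 40.0
t 29.15 pos [430.9 366.9  88.6] psi -9.0 tilt [-0.0004 -0.0003] F [ 0.  -0.3 -2.2] w 43.5 g 40.0
  d [154.5 330.3   3.7] roll 0.0
```

```bash
python3 -m inch '[[[16,34,0],0],[[16,34,0],0],[[16,34,0],0],[[16,34,0],0],[[16,34,0],0],[[16,34,0],0],[[16,34,0],0],[[16,34,0],0],[[16,34,0],0],[[10.5,24.3,0],0]]'
python3 -m inch '[[[0,0,0],0],[[0,0,15],0],[[0,0,15],0],[[0,0,15],0],[[0,0,5],0],[[0,0,3],0],[[0,0,0],0],[[0,0,0],0],[[0,0,0],0],[[0,0,0],0]]'
python3 d.py 532 16.5 31 -9
```

```text
time: 30.4
ee_pos: [0.5324, 0.0151, 0.0889]
ee_rot: [0.0, 0.997, -0.079, 0.0]
force: [0.1, 0.0, -2.5]
gripper_width: 0.493
grasp_force: 40.0
time: 31.65
ee_pos: [0.5323, 0.0167, 0.0361]
ee_rot: [-0.0, 0.997, -0.079, 0.0]
force: [-0.6, -0.1, -3.2]
gripper_width: 0.495
grasp_force: 40.0
t 31.65 pos [532.3  16.7  36.1] psi -9.0 tilt [0.0006 0.    ] F [-0.6 -0.1 -3.2] w 43.5 g 40.0
  d [-0.2  0.2  5.1] roll -0.0
```

```bash
python3 -m inch '[[[0,0,2.5],0],[[0,0,1.5],0],[[0,0,1],0],[[0,0,0.4],0],[[0,0,0],0],[[0,0,0],0],[[0,0,0],0],[[0,0,0],0],[[0,0,0],0],[[0,0,0],0]]'
python3 d.py
python3 -m inch '[[[0,-1,0],0],[[0,-1,0],0],[[0,-1,0],0],[[0,-1,0],0],[[0,-1,0],0],[[0,-1,0],0],[[0,-0.5,0],0],[[0,0,0],0],[[0,0,0],0],[[0,0,0],0]]'
python3 d.py
```

```text
time: 32.9
ee_pos: [0.5318, 0.0167, 0.0307]
ee_rot: [0.0, 0.997, -0.079, -0.0]
force: [-4.1, -0.3, 5.7]
gripper_width: 0.494
grasp_force: 40.0
t 32.90 pos [531.8  16.7  30.7] psi -9.0 tilt [-0.0005 -0.    ] F [-4.1 -0.3  5.7] w 43.5 g 40.0
time: 34.15
ee_pos: [0.5336, 0.0231, 0.0307]
ee_rot: [0.0, 0.997, -0.078, 0.001]
force: [0.3, -4.4, 5.3]
gripper_width: 0.493
grasp_force: 40.0
t 34.15 pos [533.6  23.1  30.7] psi -9.0 tilt [ 0.0011 -0.0001] F [ 0.3 -4.4  5.3] w 43.4 g 40.0
```

```bash
python3 -m inch '[[[0,-0.5,0],0],[[0,-0.5,0],0],[[0,-0.5,0],0],[[0,-0.5,0],0],[[0,-0.5,0],0],[[0,0,0],0],[[0,0,0],0],[[0,0,0],0],[[0,0,0],0],[[0,0,0],0]]'
python3 d.py
```

```text
time: 35.4
ee_pos: [0.5337, 0.0243, 0.0308]
ee_rot: [0.001, 0.997, -0.078, 0.0]
force: [0.2, -8.1, 6.5]
gripper_width: 0.491
grasp_force: 40.0
t 35.40 pos [533.7  24.3  30.8] psi -9.0 tilt [ 0.0004 -0.002 ] F [ 0.2 -8.1  6.5] w 43.2 g 40.0
```

```bash
python3 -m inch '[[[1,0,0],0],[[1,0,0],0],[[1,0,0],0],[[1,0,0],0],[[1,0,0],0],[[1,0,0],0],[[1,0,0],0],[[0,0,0],0],[[0,0,0],0],[[0,0,0],0]]'
python3 d.py
python3 -m inch '[[[0.5,0,0],0],[[0.5,0,0],0],[[0.5,0,0],0],[[0.5,0,0],0],[[0,0,0],0],[[0,0,0],0],[[0,0,0],0],[[0,0,0],0],[[0,0,0],0],[[0,0,0],0]]'
python3 d.py
```

```text
time: 36.65
ee_pos: [0.5344, 0.0242, 0.0307]
ee_rot: [0.001, 0.997, -0.078, -0.006]
force: [-18.7, -5.1, 25.8]
gripper_width: 0.494
grasp_force: 40.0
t 36.65 pos [534.4  24.2  30.7] psi -9.0 tilt [-0.0129 -0.0006] F [-18.7  -5.1  25.8] w 43.4 g 40.0
time: 37.9
ee_pos: [0.5362, 0.0239, 0.0306]
ee_rot: [0.001, 0.997, -0.079, -0.007]
force: [-19.5, -5.4, 25.1]
gripper_width: 0.491
grasp_force: 40.0
t 37.90 pos [536.2  23.9  30.6] psi -9.0 tilt [-0.0132 -0.0005] F [-19.5  -5.4  25.1] w 43.2 g 40.0
```

Run:
```python
from h import *
o=[]
for n,c in(("top",(270,150,410,290)),("scene",(240,190,380,310))):
    im=grab(n); np.savez(f"/tmp/{n}4.npz",**im); W=world(im); x0,y0,x1,y1=c; o.append(cv2.resize(im["pixels"][y0:y1,x0:x1,::-1],(400,400),interpolation=cv2.INTER_CUBIC))
    for b in blobs(im,white(im,W,.035,.046),.040): print(n,b)
    for b in blobs(im,white(im,W,.013,.023),.018): print(n,b)
cv2.imwrite("pics/c1.png",np.hstack(o))
```

```text
top (array([484.5,  30.4]), array([43.8, 24.3]), 79.9, [334.0, 258.0], 186)
top (array([745.8,  19.7]), array([86.2,  5.3]), -18.4, [339.0, 134.0], 95)
top (array([607.8, 227.5]), array([104.4,  44.8]), -11.4, [241.0, 200.0], 996)
top (array([445.8, 231.2]), array([70.9, 44.4]), -18.9, [239.0, 281.0], 503)
scene (array([576. ,  20.6]), array([51.4, 43.4]), -7.8, [303.0, 242.0], 252)
scene (array([444.8, 235.6]), array([68.3, 43. ]), -20.7, [415.0, 265.0], 294)
scene (array([608.3, 232.2]), array([105.1,  43.5]), -11.9, [364.0, 305.0], 822)
```

View pics/c1.png

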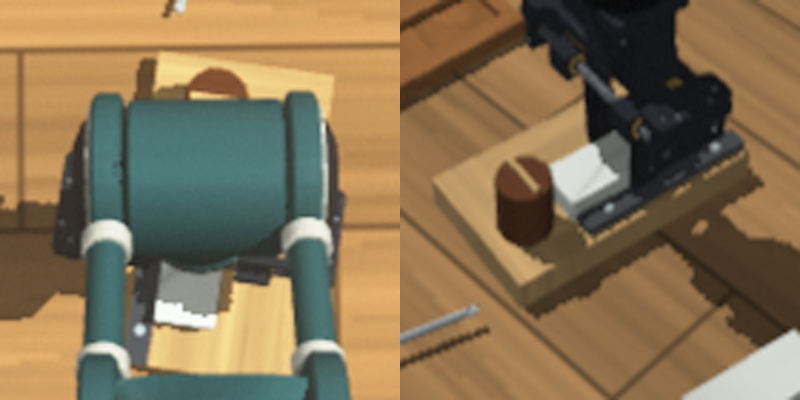

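```bash
python3 -m inch '[[[-2,0,0],0],[[-2,0,-0.3],0],[[-1,0,-0.3],0],[[0,0.5,-0.2],0],[[0,0.3,0],0],[[0,0,0],0],[[0,0,0],0],[[0,0,0],0],[[0,0,0],0],[[0,0,0],0]]'
python3 d.py
python3 -m inch '[[[1,0,0],0],[[1,0,0],0],[[1,0,0],0],[[1,0,0],0],[[0,0,0],0],[[0,0,0],0],[[0,0,0],0],[[0,0,0],0],[[0,0,0],0],[[0,0,0],0]]'
python3 d.py
```

```text
time: 39.25
ee_pos: [0.5361, 0.0239, 0.0307]
ee_rot: [0.0, 0.997, -0.079, -0.001]
force: [-3.9, -5.7, 5.4]
gripper_width: 0.495
grasp_force: 40.0
t 39.25 pos [536.1  23.9  30.7] psi -9.0 tilt [-0.0025 -0.0005] F [-3.9 -5.7  5.4] w 43.5 g 40.0
time: 40.5
ee_pos: [0.537, 0.0238, 0.0307]
ee_rot: [0.0, 0.997, -0.079, -0.004]
force: [-11.4, -3.9, 13.7]
gripper_width: 0.492
grasp_force: 40.0
t 40.50 pos [537.   23.8  30.7] psi -9.0 tilt [-0.009   0.0002] F [-11.4  -3.9  13.7] w 43.3 g 40.0
```

```bash
python3 -m inch '[[[0,0,-0.4],0],[[0,0,-0.4],0],[[0,0,0],0],[[1,0,-0.2],0],[[1,0,0],0],[[1,0,0],0],[[0,0,0],0],[[0,0,0],0],[[0,0,0],0],[[0,0,0],0]]'
python3 d.py
```

```text
time: 41.75
ee_pos: [0.5408, 0.0232, 0.0307]
ee_rot: [0.0, 0.997, -0.079, -0.003]
force: [-6.7, -3.5, 3.4]
gripper_width: 0.495
grasp_force: 40.0
t 41.75 pos [540.8  23.2  30.7] psi -9.0 tilt [-0.0069  0.    ] F [-6.7 -3.5  3.4] w 43.6 g 40.0
```

Sliding well now; continue gently to the stop.

```bash
python3 -m inch '[[[0.7,0,0],0],[[0.7,0,0],0],[[0.6,0,0],0],[[0,0,0],0],[[0,0,0],0],[[0,0,0],0],[[0,0,0],0],[[0,0,0],0],[[0,0,0],0],[[0,0,0],0]]'
python3 d.py
python3 -m inch '[[[0.7,0,0],0],[[0.7,0,0],0],[[0.6,0,0],0],[[0,0,0],0],[[0,0,0],0],[[0,0,0],0],[[0,0,0],0],[[0,0,0],0],[[0,0,0],0],[[0,0,0],0]]'
python3 d.py
```

```text
time: 43.0
ee_pos: [0.5427, 0.0229, 0.0307]
ee_rot: [0.0, 0.997, -0.079, -0.004]
force: [-6.0, -3.2, 4.2]
gripper_width: 0.494
grasp_force: 40.0
t 43.00 pos [542.7  22.9  30.7] psi -9.0 tilt [-0.0072  0.    ] F [-6.  -3.2  4.2] w 43.5 g 40.0
time: 44.25
ee_pos: [0.5441, 0.0226, 0.0307]
ee_rot: [0.0, 0.997, -0.079, -0.004]
force: [-7.4, -3.3, 6.1]
gripper_width: 0.491
grasp_force: 40.0
t 44.25 pos [544.1  22.6  30.7] psi -9.0 tilt [-0.0083  0.0002] F [-7.4 -3.3  6.1] w 43.2 g 40.0
```

```bash
python3 -m inch '[[[0.7,0,0],0],[[0.7,0,0],0],[[0.6,0,0],0],[[0,0,0],0],[[0,0,0],0],[[0,0,0],0],[[0,0,0],0],[[0,0,0],0],[[0,0,0],0],[[0,0,0],0]]'
python3 d.py
python3 -m inch '[[[0.7,0,0],0],[[0.7,0,0],0],[[0.6,-0.5,0],0],[[0,-0.5,0],0],[[0,0,0],0],[[0,0,0],0],[[0,0,0],0],[[0,0,0],0],[[0,0,0],0],[[0,0,0],0]]'
python3 d.py
```

```text
time: 45.5
ee_pos: [0.546, 0.0223, 0.0307]
ee_rot: [0.0, 0.997, -0.079, -0.004]
force: [-8.7, -3.2, 6.3]
gripper_width: 0.497
grasp_force: 40.0
t 45.50 pos [546.   22.3  30.7] psi -9.0 tilt [-0.0085  0.0002] F [-8.7 -3.2  6.3] w 43.7 g 40.0
time: 46.75
ee_pos: [0.5467, 0.0222, 0.0307]
ee_rot: [0.001, 0.997, -0.078, -0.006]
force: [-12.1, -7.0, 11.6]
gripper_width: 0.493
grasp_force: 40.0
t 46.75 pos [546.7  22.2  30.7] psi -9.0 tilt [-0.0116 -0.0009] F [-12.1  -7.   11.6] w 43.4 g 40.0
```

```bash
python3 -m inch '[[[0.7,0,0],0],[[0.7,0,0],0],[[0.6,0,0],0],[[0,0,0],0],[[0,0,0],0],[[0,0,0],0],[[0,0,0],0],[[0,0,0],0],[[0,0,0],0],[[0,0,0],0]]'
python3 d.py
python3 - <<'E'
from h import *
im=grab("scene"); W=world(im); cv2.imwrite("pics/c2.png",cv2.resize(im["pixels"][190:310,240:400,::-1],(800,600),interpolation=cv2.INTER_CUBIC))
for b in blobs(im,white(im,W,.035,.046),.040): print(b)
E
```

```text
time: 48.0
ee_pos: [0.5468, 0.0222, 0.0307]
ee_rot: [0.001, 0.997, -0.078, -0.008]
force: [-17.9, -5.9, 16.4]
gripper_width: 0.491
grasp_force: 40.0
t 48.00 pos [546.8  22.2  30.7] psi -9.0 tilt [-0.0156 -0.0005] F [-17.9  -5.9  16.4] w 43.2 g 40.0
(array([584.5,  19.5]), array([48.8, 43.2]), -7.8, [301.0, 243.0], 220)
```

View pics/c2.png

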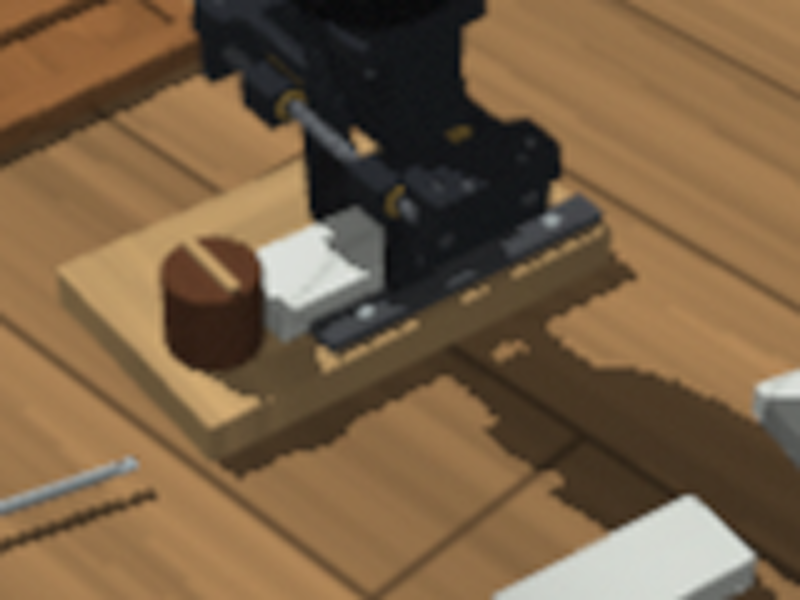

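```bash
python3 -m inch '[[[-1,0,0],0],[[-1,0,0],0],[[-1,0,0],0],[[-0.5,0,0],0],[[0,0,0],0],[[0,0,0],0],[[0,0,0],0],[[0,0,0],0],[[0,0,0],0],[[0,0,0],0]]'
python3 d.py
python3 -m inch '[[[0,0,0],0],[[0,0,0],0],[[0,0,0],0],[[0,0,0],0],[[0,0,0],0],[[0,0,0],0],[[0,0,0],0],[[0,0,0],0],[[0,0,0],0],[[0,0,0],0]]' 0.3
python3 d.py
```

```text
time: 49.3
ee_pos: [0.5467, 0.0223, 0.0307]
ee_rot: [0.001, 0.997, -0.078, -0.004]
force: [-8.6, -7.1, 6.7]
gripper_width: 0.492
grasp_force: 40.0
t 49.30 pos [546.7  22.3  30.7] psi -9.0 tilt [-0.0084 -0.0013] F [-8.6 -7.1  6.7] w 43.3 g 40.0
time: 50.55
ee_pos: [0.5508, 0.023, 0.0322]
ee_rot: [0.0, 0.997, -0.079, -0.0]
force: [-0.6, 1.0, 0.3]
gripper_width: 0.696
grasp_force: 0.0
t 50.55 pos [550.8  23.   32.2] psi -9.0 tilt [-0. -0.] F [-0.6  1.   0.3] w 61.2 g 0.0
```

```bash
python3 -m inch '[[[-2,0,0],0],[[-2,0.5,0.6],0],[[0,0,0],0],[[0,0,0],0],[[0,0,0],0],[[0,0,0],0],[[0,0,0],0],[[0,0,0],0],[[0,0,0],0],[[0,0,0],0]]'
python3 -m inch '[[[0,0,0],0],[[0,0,0],0],[[0,0,0],0],[[0,0,0],0],[[0,0,0],0],[[0,0,0],0],[[0,0,0],0],[[0,0,0],0],[[0,0,0],0],[[0,0,0],0]]' 1 40
python3 d.py
python3 -m inch '[[[0,0,-5],0],[[0,0,-10],0],[[0,0,-20],0],[[0,0,-25],0],[[0,0,0],0],[[0,0,0],-0.066],[[0,0,0],0],[[0,0,0],0],[[0,0,0],0],[[0,0,0],0]]'
python3 d.py 541.1 -226.9 90 -5.2
python3 - <<'E'
from h import *
im=dict(np.load("/tmp/top0.npz")); W=world(im); Z=W[...,2]
th=np.radians(-5.2); d=W[...,:2]-[.5339,-.3084]; bx=d@[np.cos(th),np.sin(th)]; by=d@[-np.sin(th),np.cos(th)]
for b in blobs(im,(abs(bx)<.08)&(abs(by)<.115)&(Z<.0125),.0115,300): print(b)
E
```

```text
time: 51.8
ee_pos: [0.5467, 0.0232, 0.0316]
ee_rot: [0.0, 0.997, -0.079, 0.0]
force: [0.0, 0.0, -0.2]
gripper_width: 0.7
grasp_force: 0.0
time: 53.05
ee_pos: [0.5465, 0.0222, 0.0315]
ee_rot: [0.001, 0.997, -0.078, -0.0]
force: [-0.5, -5.1, 1.1]
gripper_width: 0.493
grasp_force: 40.0
t 53.05 pos [546.5  22.2  31.5] psi -9.0 tilt [-0.0005 -0.0014] F [-0.5 -5.1  1.1] w 43.4 g 40.0
time: 54.3
ee_pos: [0.5467, 0.0232, 0.0914]
ee_rot: [-0.0, 0.999, -0.046, -0.0]
force: [-0.0, 0.6, -2.6]
gripper_width: 0.492
grasp_force: 40.0
t 54.30 pos [546.7  23.2  91.4] psi -5.2 tilt [-0.0003  0.0001] F [-0.   0.6 -2.6] w 43.3 g 40.0
  d [ 17.3 249.6   1.3] roll -0.001
(array([ 541.1, -230.3]), array([138. ,  52.4]), -4.7, [458.0, 229.0], 1445)
(array([ 532., -311.]), array([116.1,  53.2]), -4.3, [497.0, 232.0], 1191)
(array([ 526.7, -389.6]), array([89.1, 54.3]), -2.2, [535.0, 235.0], 915)
```

```bash
python3 -m inch '[[[2,28,0],0],[[2,28,0],0],[[2,28,0],0],[[2,28,0],0],[[2,28,0],0],[[2,28,0],0],[[2,28,0],0],[[2,28,0],0],[[1.3,26.4,0],0],[[0,0,0],0]]'
python3 -m inch '[[[0,0,0],0],[[0,0,20],0],[[0,0,20],0],[[0,0,15],0],[[0,0,5],0],[[0,0,2],0],[[0,0,0],0],[[0,0,0],0],[[0,0,0],0],[[0,0,0],0]]'
python3 d.py 541.1 -227.7 27 -5.2
```

```text
time: 55.55
ee_pos: [0.5413, -0.2294, 0.0917]
ee_rot: [0.0, 0.999, -0.047, 0.0]
force: [-0.8, 1.5, -2.1]
gripper_width: 0.497
grasp_force: 40.0
time: 56.8
ee_pos: [0.5414, -0.2279, 0.0299]
ee_rot: [0.0, 0.999, -0.046, 0.0]
force: [0.6, 0.8, -1.8]
gripper_width: 0.491
grasp_force: 40.0
t 56.80 pos [ 541.4 -227.9   29.9] psi -5.2 tilt [ 0.0006 -0.0003] F [ 0.6  0.8 -1.8] w 43.2 g 40.0
  d [-0.3 -0.1  2.9] roll -0.0
```

```bash
python3 -m inch '[[[0,0,3],0],[[0,0,2],0],[[0,0,1.5],0],[[0,0,1],0],[[0,0,0],0],[[0,0,0],0],[[0,0,0],0],[[0,0,0],0],[[0,0,0],0],[[0,0,0],0]]'
python3 d.py
python3 - <<'E'
from h import *
im=grab("scene"); W=world(im); cv2.imwrite("pics/c3.png",cv2.resize(im["pixels"][130:250,170:330,::-1],(800,600),interpolation=cv2.INTER_CUBIC))
E
```

```text
time: 58.05
ee_pos: [0.5412, -0.2277, 0.0221]
ee_rot: [0.0, 0.999, -0.046, 0.0]
force: [-0.5, -0.2, -2.8]
gripper_width: 0.488
grasp_force: 40.0
t 58.05 pos [ 541.2 -227.7   22.1] psi -5.2 tilt [ 0.0001 -0.    ] F [-0.5 -0.2 -2.8] w 42.9 g 40.0
```

View pics/c3.png

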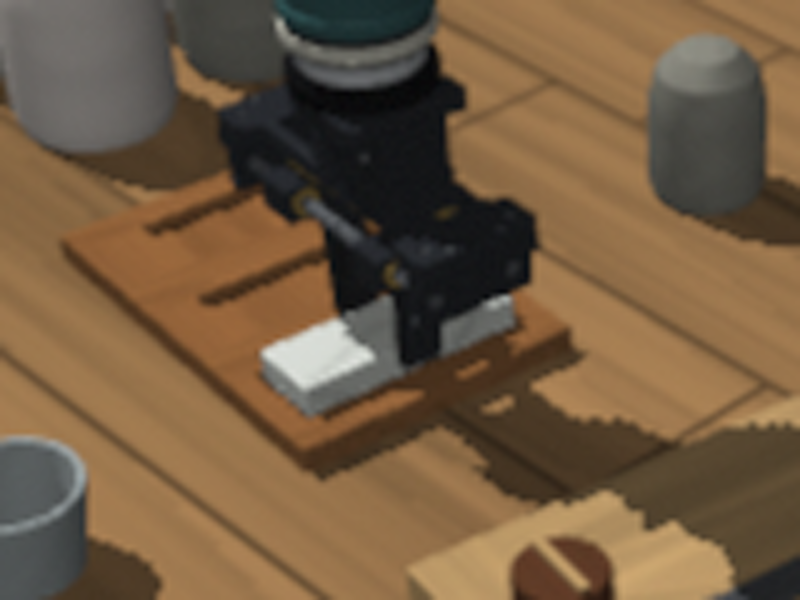

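```bash
python3 -m inch '[[[0,0,1.5],0],[[0,0,1.5],0],[[0,0,1],0],[[0,0,0.5],0],[[0,0,0],0],[[0,0,0],0],[[0,0,0],0],[[0,0,0],0],[[0,0,0],0],[[0,0,0],0]]'
python3 d.py
python3 -m inch '[[[0,0,0],0],[[0,0,0],0],[[0,0,0],0],[[0,0,0],0],[[0,0,0],0],[[0,0,0],0],[[0,0,-20],0],[[0,0,-40],0],[[0,0,-50],0],[[0,0,0],0]]' 0
python3 - <<'E'
from h import *
for n in("top","scene"):
    im=grab(n); W=world(im); cv2.imwrite(f"pics/{n}5.png",im["pixels"][:,:,::-1])
    for b in blobs(im,white(im,W,.013,.031),.018): print(n,b)
E
python3 d.py 607.7 229.7 130 -11.5
```

```text
time: 59.35
ee_pos: [0.5412, -0.2278, 0.0176]
ee_rot: [0.0, 0.999, -0.046, 0.0]
force: [-0.3, 0.1, -2.3]
gripper_width: 0.489
grasp_force: 40.0
t 59.35 pos [ 541.2 -227.8   17.6] psi -5.2 tilt [ 0.0001 -0.    ] F [-0.3  0.1 -2.3] w 43.1 g 40.0
time: 60.6
ee_pos: [0.5453, -0.2296, 0.1346]
ee_rot: [0.002, 0.999, -0.046, 0.005]
force: [0.5, 0.2, -1.1]
gripper_width: 1.001
grasp_force: 0.0
top (array([607.6, 227.4]), array([104.7,  45.1]), -11.3, [241.0, 200.0], 1029)
top (array([ 506.6, -227.2]), array([60.1, 45.3]), -5.5, [459.0, 246.0], 583)
top (array([417.8, 202.5]), array([79.2, 44.3]), -19.6, [253.0, 291.0], 770)
scene (array([ 536.1, -233.3]), array([131.9,  45.4]), -5.4, [247.0, 196.0], 500)
scene (array([418.7, 206.8]), array([81. , 43.4]), -20.0, [410.0, 253.0], 346)
scene (array([608., 232.]), array([105.2,  43.5]), -11.6, [364.0, 305.0], 824)
t 60.70 pos [ 541.9 -228.1  129.5] psi -5.2 tilt [ 0.0027 -0.0013] F [-0.1 -0.1  0.2] w 88.0 g 0.0
  d [  23.9 -461.9   -0.9] roll 0.11
```

```bash
python3 -m inch '[[[0,0,0],0.055],[[0,0,0],0.055],[[2,-46,0],0],[[2,-46,0],0],[[2,-46,0],0],[[2,-46,0],0],[[2,-46,0],0],[[2,-46,0],0],[[2,-46,0],0],[[0,-40,0],0]]' 0
python3 d.py 607.5 229.2 130 -11.5
```

```text
time: 61.95
ee_pos: [0.626, 0.1257, 0.1255]
ee_rot: [0.0, 0.995, -0.1, -0.002]
force: [0.1, 0.3, -1.1]
gripper_width: 0.998
grasp_force: 0.0
t 61.95 pos [626.  125.7 125.5] psi -11.5 tilt [-0.0035 -0.0005] F [ 0.1  0.3 -1.1] w 87.8 g 0.0
  d [-38.8 -97.8  -4.4] roll 0.0
```

```bash
python3 -m inch '[[[-19,-48,0],0],[[-19,-47,0],0],[[0,0,25],0],[[0,0,30],0],[[0,0,30],0],[[0,0,15],0],[[0,0,0],0],[[0,0,0],0],[[0,0,0],0],[[0,0,0],0]]' 0
python3 d.py 607.5 229.2 9.2 -11.5
```

```text
time: 63.2
ee_pos: [0.6098, 0.2251, 0.0288]
ee_rot: [-0.0, 0.995, -0.1, 0.001]
force: [-0.5, 1.0, 0.5]
gripper_width: 1.0
grasp_force: 0.0
t 63.20 pos [609.8 225.1  28.8] psi -11.5 tilt [0.0019 0.0006] F [-0.5  1.   0.5] w 88.0 g 0.0
  d [-3.1 -3.6 19.6] roll -0.001
```

```bash
python3 -m inch '[[[-3.1,-3.6,8],0],[[0,0,8],0],[[0,0,3.6],0],[[0,0,0],0],[[0,0,0],0],[[0,0,0],0],[[0,0,0],0],[[0,0,0],0],[[0,0,0],0],[[0,0,0],0]]' 0 40
python3 d.py
python3 -m inch '[[[0,0,0],0],[[0,0,0],0],[[0,0,0],0],[[0,0,0],0],[[0,0,0],0],[[0,0,0],0],[[0,0,0],0],[[0,0,-5],0],[[0,0,-20],0],[[0,0,-35],0]]' 1 40
python3 -m inch '[[[0,0,-20],-0.044],[[0,0,0],0],[[0,0,0],0],[[0,0,0],0],[[0,0,0],0],[[0,0,0],0],[[0,0,0],0],[[0,0,0],0],[[0,0,0],0],[[0,0,0],0]]' 1 40
python3 d.py 550.2 15.6 90 -9
```

```text
time: 64.45
ee_pos: [0.6066, 0.229, 0.008]
ee_rot: [0.0, 0.995, -0.1, 0.0]
force: [0.4, 0.2, -0.9]
gripper_width: 1.002
grasp_force: 0.0
t 64.45 pos [606.6 229.    8. ] psi -11.5 tilt [-0. -0.] F [ 0.4  0.2 -0.9] w 88.1 g 0.0
time: 65.7
ee_pos: [0.6052, 0.2285, 0.0677]
ee_rot: [0.001, 0.995, -0.1, -0.002]
force: [0.7, 0.4, -1.9]
gripper_width: 0.493
grasp_force: 40.0
time: 66.95
ee_pos: [0.6067, 0.229, 0.088]
ee_rot: [-0.0, 0.997, -0.079, 0.0]
force: [-0.5, -1.2, -3.4]
gripper_width: 0.49
grasp_force: 40.0
t 66.95 pos [606.7 229.   88. ] psi -9.0 tilt [0.0001 0.    ] F [-0.5 -1.2 -3.4] w 43.1 g 40.0
  d [-22.4 219.6  -2. ] roll -0.0
```

```bash
python3 -m inch '[[[-3,29,0],0],[[-3,29,0],0],[[-3,29,0],0],[[-3,29,0],0],[[-3,29,0],0],[[-3,29,0],0],[[-3,29,0],0],[[-1.4,16.6,0],0],[[0,0,0],0],[[0,0,0],0]]'
python3 -m inch '[[[0,0,20],0],[[0,0,20],0],[[0,0,10],0],[[0,0,5],0],[[0,0,0],0],[[0,0,0],0],[[0,0,0],0],[[0,0,0],0],[[0,0,0],0],[[0,0,0],0]]'
python3 d.py 550.2 15.6 30 -9
```

```text
time: 68.2
ee_pos: [0.5506, 0.0162, 0.0881]
ee_rot: [-0.0, 0.997, -0.079, 0.0]
force: [1.4, -0.5, -2.9]
gripper_width: 0.492
grasp_force: 40.0
time: 69.45
ee_pos: [0.5502, 0.0156, 0.033]
ee_rot: [-0.0, 0.997, -0.079, 0.0]
force: [-0.1, -0.1, -3.0]
gripper_width: 0.491
grasp_force: 40.0
t 69.45 pos [550.2  15.6  33. ] psi -9.0 tilt [ 0.0001 -0.    ] F [-0.1 -0.1 -3. ] w 43.2 g 40.0
  d [ 0. -0.  3.] roll -0.0
```

```bash
python3 -m inch '[[[0,0,1.5],0],[[0,0,1],0],[[0,0,0.4],0],[[0,0,0],0],[[0,-1,0],0],[[0,-1,0],0],[[0,-1,0],0],[[0,-1,0],0],[[0,-1,0],0],[[0,0,0],0]]'
python3 d.py
python3 -m inch '[[[0,-0.7,0],0],[[0,-0.7,0],0],[[0,-0.7,0],0],[[0,-0.5,0],0],[[0,0,0],0],[[0,0,0],0],[[0,0,0],0],[[0,0,0],0],[[0,0,0],0],[[0,0,0],0]]'
python3 d.py
```

```text
time: 70.7
ee_pos: [0.5509, 0.0206, 0.0301]
ee_rot: [-0.0, 0.997, -0.078, -0.0]
force: [-0.0, 0.1, -2.7]
gripper_width: 0.494
grasp_force: 40.0
t 70.70 pos [550.9  20.6  30.1] psi -9.0 tilt [-0.  0.] F [-0.   0.1 -2.7] w 43.4 g 40.0
time: 71.95
ee_pos: [0.5511, 0.0216, 0.0301]
ee_rot: [0.001, 0.997, -0.078, -0.0]
force: [-1.6, -7.1, -1.6]
gripper_width: 0.489
grasp_force: 40.0
t 71.95 pos [551.1  21.6  30.1] psi -9.0 tilt [-0.0006 -0.0023] F [-1.6 -7.1 -1.6] w 43.0 g 40.0
```

```bash
python3 -m inch '[[[1,0,0],0],[[1,0,0],0],[[1,0,0],0],[[1,0,0],0],[[1,0,0],0],[[1,0,0],0],[[0.5,0,0],0],[[0,0,0],0],[[0,0,0],0],[[0,0,0],0]]'
python3 d.py
python3 -m inch '[[[0.7,0,0],0],[[0.7,0,0],0],[[0.6,0,0],0],[[0,0,0],0],[[0,0,0],0],[[0,0,0],0],[[0,0,0],0],[[0,0,0],0],[[0,0,0],0],[[0,0,0],0]]'
python3 d.py
```

```text
time: 73.2
ee_pos: [0.5547, 0.0209, 0.0299]
ee_rot: [0.001, 0.997, -0.078, -0.003]
force: [-9.0, -5.0, 6.6]
gripper_width: 0.495
grasp_force: 40.0
t 73.20 pos [554.7  20.9  29.9] psi -9.0 tilt [-0.0065 -0.0017] F [-9.  -5.   6.6] w 43.6 g 40.0
time: 74.45
ee_pos: [0.5568, 0.0206, 0.03]
ee_rot: [0.001, 0.997, -0.078, -0.003]
force: [-9.7, -5.9, 5.6]
gripper_width: 0.489
grasp_force: 40.0
t 74.45 pos [556.8  20.6  30. ] psi -9.0 tilt [-0.0064 -0.0016] F [-9.7 -5.9  5.6] w 43.0 g 40.0
```

```bash
python3 -m inch '[[[0.7,0,0],0],[[0.7,0,0],0],[[0.6,0,0],0],[[0,0,0],0],[[0,0,0],0],[[0,0,0],0],[[0,0,0],0],[[0,0,0],0],[[0,0,0],0],[[0,0,0],0]]'
python3 d.py
python3 -m inch '[[[0.7,0,0],0],[[0.7,0,0],0],[[0.6,0,0],0],[[0,0,0],0],[[0,0,0],0],[[0,0,0],0],[[0,0,0],0],[[0,0,0],0],[[0,0,0],0],[[0,0,0],0]]'
python3 d.py
```

```text
time: 75.7
ee_pos: [0.5582, 0.0204, 0.03]
ee_rot: [0.001, 0.997, -0.078, -0.004]
force: [-10.5, -5.6, 7.8]
gripper_width: 0.491
grasp_force: 40.0
t 75.70 pos [558.2  20.4  30. ] psi -9.0 tilt [-0.0074 -0.0016] F [-10.5  -5.6   7.8] w 43.2 g 40.0
time: 76.95
ee_pos: [0.5583, 0.0204, 0.0299]
ee_rot: [0.001, 0.997, -0.078, -0.006]
force: [-15.8, -3.6, 13.5]
gripper_width: 0.498
grasp_force: 40.0
t 76.95 pos [558.3  20.4  29.9] psi -9.0 tilt [-0.0114 -0.0011] F [-15.8  -3.6  13.5] w 43.8 g 40.0
```

```bash
python3 -m inch '[[[0.7,0,0],0],[[0.7,0,0],0],[[0.6,0,0],0],[[0,0,0],0],[[0,0,0],0],[[0,0,0],0],[[0,0,0],0],[[0,0,0],0],[[0,0,0],0],[[0,0,0],0]]'
python3 d.py
python3 - <<'E'
from h import *
im=grab("scene"); W=world(im); cv2.imwrite("pics/c6.png",cv2.resize(im["pixels"][220:290,260:353,::-1],(797,600),interpolation=cv2.INTER_CUBIC))
for b in blobs(im,white(im,W,.035,.046),.040): print(b)
E
```

```text
time: 78.2
ee_pos: [0.5584, 0.0203, 0.0299]
ee_rot: [0.001, 0.997, -0.078, -0.008]
force: [-21.6, -3.3, 18.4]
gripper_width: 0.494
grasp_force: 40.0
t 78.20 pos [558.4  20.3  29.9] psi -9.0 tilt [-0.0155 -0.0007] F [-21.6  -3.3  18.4] w 43.5 g 40.0
(array([591.7,  17.9]), array([44.3, 32.6]), 75.3, [299.0, 244.0], 146)
```

View pics/c6.png

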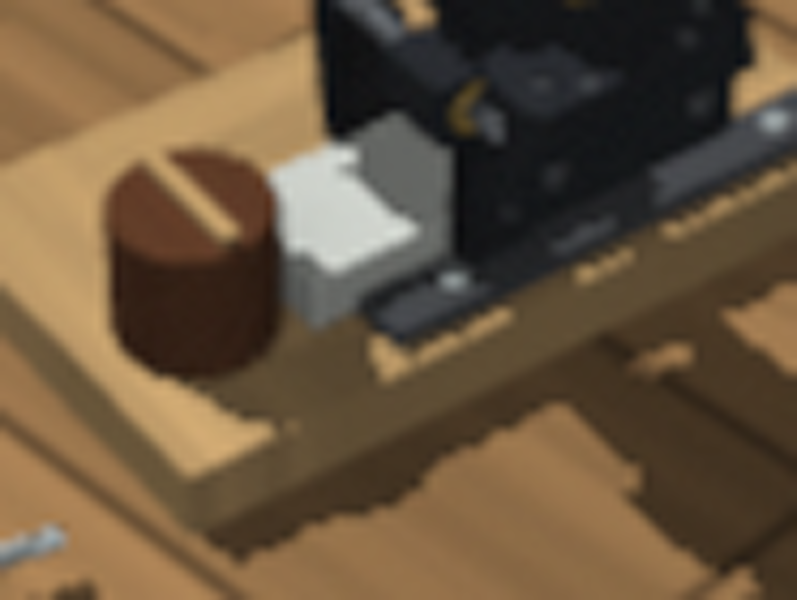

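```bash
python3 -m inch '[[[-1,0,0],0],[[-1,0,0],0],[[-1,0,0],0],[[-1,0,0],0],[[0,0,0],0],[[0,0,0],0],[[0,0,0],0],[[0,0,0],0],[[0,0,0],0],[[0,0,0],0]]'
python3 -m inch '[[[0,0,0],0],[[0,0,0],0],[[0,0,0],0],[[0,0,0],0],[[0,0,0],0],[[0,0,0],0],[[0,0,0],0],[[0,0,0],0],[[0,0,0],0],[[0,0,0],0]]' 0.3
python3 d.py 558 20.6 31 -9
```

```text
time: 79.5
ee_pos: [0.5583, 0.0204, 0.0299]
ee_rot: [0.001, 0.997, -0.078, -0.004]
force: [-10.9, -5.2, 6.9]
gripper_width: 0.492
grasp_force: 40.0
time: 80.75
ee_pos: [0.5617, 0.0214, 0.03]
ee_rot: [-0.0, 0.997, -0.079, -0.0]
force: [0.6, -0.4, 0.6]
gripper_width: 0.7
grasp_force: 0.0
t 80.75 pos [561.7  21.4  30. ] psi -9.0 tilt [-0.  0.] F [ 0.6 -0.4  0.6] w 61.6 g 0.0
  d [-3.5  1.4 -1. ] roll -0.0
```

```bash
python3 -m inch '[[[-1.5,0.7,-0.7],0],[[-1.2,0.7,-0.6],0],[[0,0,0],0],[[0,0,0],0],[[0,0,0],0],[[0,0,0],0],[[0,0,0],0],[[0,0,0],0],[[0,0,0],0],[[0,0,0],0]]'
python3 -m inch '[[[0,0,0],0],[[0,0,0],0],[[0,0,0],0],[[0,0,0],0],[[0,0,0],0],[[0,0,0],0],[[0,0,0],0],[[0,0,0],0],[[0,0,0],0],[[0,0,0],0]]' 1 40
python3 d.py
python3 -m inch '[[[0,0,-5],0],[[0,0,-10],0],[[0,0,-20],0],[[0,0,-25],0],[[0,0,0],0],[[0,0,0],-0.066],[[0,0,0],0],[[0,0,0],0],[[0,0,0],0],[[0,0,0],0]]'
python3 d.py 533.8 -307.5 90 -5.2
```

```text
time: 82.0
ee_pos: [0.5588, 0.0205, 0.0314]
ee_rot: [0.0, 0.997, -0.079, 0.0]
force: [0.3, -0.1, -0.1]
gripper_width: 0.697
grasp_force: 0.0
time: 83.25
ee_pos: [0.5588, 0.0203, 0.0314]
ee_rot: [0.0, 0.997, -0.078, -0.0]
force: [-0.5, -4.3, 1.1]
gripper_width: 0.496
grasp_force: 40.0
t 83.25 pos [558.8  20.3  31.4] psi -9.0 tilt [-0.0001 -0.0003] F [-0.5 -4.3  1.1] w 43.7 g 40.0
time: 84.5
ee_pos: [0.5588, 0.0205, 0.0912]
ee_rot: [-0.0, 0.999, -0.046, -0.0]
force: [0.5, -0.6, -2.1]
gripper_width: 0.492
grasp_force: 40.0
t 84.50 pos [558.8  20.5  91.2] psi -5.2 tilt [-0.0003  0.0001] F [ 0.5 -0.6 -2.1] w 43.3 g 40.0
  d [  5.1 328.9   1.1] roll -0.001
```

```bash
python3 -m inch '[[[0.6,36,0],0],[[0.6,37,0],0],[[0.6,37,0],0],[[0.6,37,0],0],[[0.6,37,0],0],[[0.6,37,0],0],[[0.6,37,0],0],[[0.6,37,0],0],[[0.3,33.9,0],0],[[0,0,0],0]]'
python3 -m inch '[[[0,0,0],0],[[0,0,20],0],[[0,0,20],0],[[0,0,15],0],[[0,0,6],0],[[0,0,3],0],[[0,0,0],0],[[0,0,0],0],[[0,0,0],0],[[0,0,0],0]]'
python3 d.py 533.8 -307.5 27 -5.2
python3 -m inch '[[[0,0,2],0],[[0,0,2],0],[[0,0,1.5],0],[[0,0,0],0],[[0,0,0],0],[[0,0,0],0],[[0,0,0],0],[[0,0,0],0],[[0,0,0],0],[[0,0,0],0]]'
python3 d.py 533.8 -307.5 17.5 -5.2
```

```text
time: 85.75
ee_pos: [0.5339, -0.31, 0.0915]
ee_rot: [0.0, 0.999, -0.047, 0.0]
force: [-0.9, -0.7, -3.2]
gripper_width: 0.49
grasp_force: 40.0
time: 87.0
ee_pos: [0.5342, -0.3077, 0.0278]
ee_rot: [0.0, 0.999, -0.046, 0.0]
force: [-0.6, 0.9, -3.6]
gripper_width: 0.49
grasp_force: 40.0
t 87.00 pos [ 534.2 -307.7   27.8] psi -5.2 tilt [ 0.0006 -0.0004] F [-0.6  0.9 -3.6] w 43.1 g 40.0
  d [-0.4 -0.2  0.8] roll -0.001
time: 88.25
ee_pos: [0.5339, -0.3075, 0.0219]
ee_rot: [-0.0, 0.999, -0.046, -0.0]
force: [0.2, -0.1, -3.0]
gripper_width: 0.491
grasp_force: 40.0
t 88.25 pos [ 533.9 -307.5   21.9] psi -5.2 tilt [-0.  0.] F [ 0.2 -0.1 -3. ] w 43.2 g 40.0
  d [-0.1  0.   4.4] roll -0.0
```

```bash
python3 -m inch '[[[0,0,1.5],0],[[0,0,1.5],0],[[0,0,1],0],[[0,0,0.5],0],[[0,0,0],0],[[0,0,0],0],[[0,0,0],0],[[0,0,0],0],[[0,0,0],0],[[0,0,0],0]]'
python3 d.py
python3 -m inch '[[[0,0,0],0],[[0,0,0],0],[[0,0,0],0],[[0,0,0],0],[[0,0,0],0],[[0,0,0],0],[[0,0,-20],0],[[0,0,-40],0],[[0,0,-50],0],[[0,0,0],0]]' 0
python3 -m inch '[[[0,0,0],0],[[0,0,0],0.05],[[0,0,0],0.1],[[0,0,0],0.1],[[0,0,0],0],[[0,0,0],0],[[0,0,0],0],[[0,0,0],0],[[0,0,0],0],[[0,0,0],0]]' 0
python3 - <<'E'
from h import *
for n in("top","scene"):
    im=grab(n); W=world(im); cv2.imwrite(f"pics/{n}7.png",im["pixels"][:,:,::-1])
    for b in blobs(im,white(im,W,.013,.031),.018): print(n,b)
E
python3 d.py 418 204 130 -19.7
```

```text
time: 89.5
ee_pos: [0.534, -0.3075, 0.0174]
ee_rot: [0.0, 0.999, -0.046, 0.0]
force: [0.2, -0.4, -1.6]
gripper_width: 0.49
grasp_force: 40.0
t 89.50 pos [ 534.  -307.5   17.4] psi -5.2 tilt [ 0.0001 -0.    ] F [ 0.2 -0.4 -1.6] w 43.1 g 40.0
time: 90.75
ee_pos: [0.5378, -0.3099, 0.1347]
ee_rot: [0.003, 0.999, -0.046, 0.005]
force: [-0.1, -0.3, -0.1]
gripper_width: 1.001
grasp_force: 0.0
time: 92.0
ee_pos: [0.534, -0.3076, 0.1275]
ee_rot: [0.0, 0.985, -0.17, 0.0]
force: [-0.6, 0.9, 0.2]
gripper_width: 0.999
grasp_force: 0.0
top (array([745.8,  19.8]), array([86.2,  5.3]), -18.5, [338.0, 134.0], 95)
top (array([ 564.1, -232.3]), array([86.3, 45.2]), -5.4, [460.0, 217.0], 829)
top (array([ 509.9, -308.3]), array([56.5, 44.8]), -5.1, [497.0, 244.0], 535)
top (array([ 491.6, -209. ]), array([25.9, 14.1]), -15.5, [450.0, 253.0], 77)
top (array([418. , 202.8]), array([79.4, 44.2]), -20.2, [253.0, 287.0], 650)
scene (array([ 528.3, -313. ]), array([106.2,  44.4]), -5.7, [230.0, 183.0], 352)
scene (array([ 559.9, -235.2]), array([84.9, 44.9]), -5.5, [239.0, 200.0], 325)
scene (array([419.5, 206.5]), array([78.5, 44.1]), -19.1, [408.0, 256.0], 363)
t 92.10 pos [ 534.  -307.5  127.4] psi -19.5 tilt [ 0.0001 -0.    ] F [-0.5  0.5  0.7] w 88.0 g 0.0
  d [-280.4 -443.2   -2.6] roll 0.003
```

View pics/scene7.png

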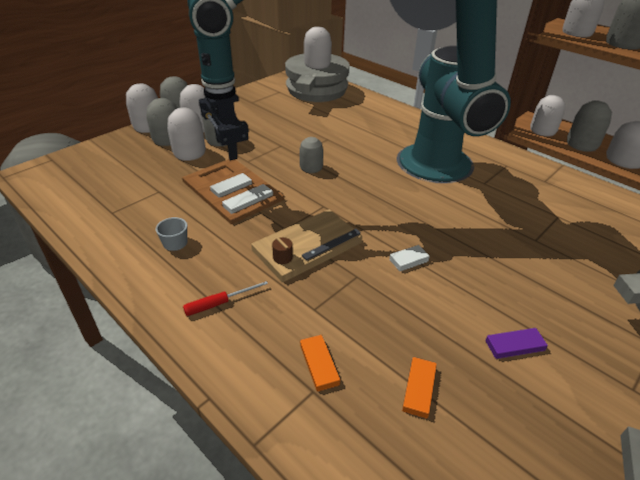

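```bash
python3 -m inch '[[[-24,-37,0],0],[[-24,-37,0],0],[[-24,-37,0],0],[[-24,-37,0],0],[[-24,-37,0],0],[[-24,-37,0],0],[[-24,-37,0],0],[[-24,-37,0],0],[[-24,-37,0],0],[[-24,-37,0],0]]' 0
python3 -m inch '[[[-24,-37,0],0],[[-16.4,-36.2,0],0],[[0,0,30],0],[[0,0,30],0],[[0,0,30],0],[[0,0,5],0],[[0,0,0],0],[[0,0,0],0],[[0,0,0],0],[[0,0,0],0]]' 0
python3 d.py 418.2 203.8 9.2 -19.7
python3 - <<'E'
from h import *
for n in("top","scene"):
    im=grab(n); W=world(im)
    for b in blobs(im,white(im,W,.013,.031),.018): 
        if b[0][1]>100: print(n,b)
E
```

```text
time: 93.35
ee_pos: [0.4313, 0.1228, 0.1277]
ee_rot: [-0.0, 0.985, -0.17, 0.0]
force: [0.8, -0.2, 1.3]
gripper_width: 1.003
grasp_force: 0.0
time: 94.6
ee_pos: [0.4186, 0.2042, 0.0331]
ee_rot: [-0.0, 0.985, -0.17, 0.001]
force: [0.1, 0.6, 0.1]
gripper_width: 1.0
grasp_force: 0.0
t 94.60 pos [418.6 204.2  33.1] psi -19.6 tilt [0.0014 0.0006] F [0.1 0.6 0.1] w 88.0 g 0.0
  d [-0.3  0.5 23.9] roll 0.003
scene (array([435.3, 200.9]), array([45.9, 44.1]), 74.0, [402.0, 258.0], 225)
```

```bash
python3 -m inch '[[[-0.3,0.5,8],0],[[0,0,8],0],[[0,0,6.5],0],[[0,0,0],0],[[0,0,0],0],[[0,0,0],0],[[0,0,0],0],[[0,0,0],0],[[0,0,0],0],[[0,0,0],0]]' 0 40
python3 d.py
python3 -m inch '[[[0,0,0],0],[[0,0,0],0],[[0,0,0],0],[[0,0,0],0],[[0,0,0],0],[[0,0,0],0],[[0,0,0],0],[[0,0,-5],0],[[0,0,-20],0],[[0,0,-35],0]]' 1 40
python3 -m inch '[[[0,0,-20],0],[[0,0,0],-0.095],[[0,0,0],-0.09],[[0,0,0],0],[[0,0,0],0],[[0,0,0],0],[[0,0,0],0],[[0,0,0],0],[[0,0,0],0],[[0,0,0],0]]' 1 40
python3 d.py 562.6 13.6 90 -9
```

```text
time: 95.95
ee_pos: [0.4176, 0.2036, 0.0099]
ee_rot: [-0.0, 0.985, -0.17, 0.0]
force: [-0.7, 0.6, 0.3]
gripper_width: 1.004
grasp_force: 0.0
t 95.95 pos [417.6 203.6   9.9] psi -19.6 tilt [0. 0.] F [-0.7  0.6  0.3] w 88.3 g 0.0
time: 97.2
ee_pos: [0.4158, 0.2028, 0.0691]
ee_rot: [0.001, 0.985, -0.17, -0.002]
force: [0.5, 0.7, -1.2]
gripper_width: 0.491
grasp_force: 40.0
time: 98.45
ee_pos: [0.4176, 0.2036, 0.0898]
ee_rot: [0.0, 0.997, -0.078, -0.0]
force: [0.0, -0.5, -1.8]
gripper_width: 0.495
grasp_force: 40.0
t 98.45 pos [417.6 203.6  89.8] psi -9.0 tilt [-0. -0.] F [ 0.  -0.5 -1.8] w 43.6 g 40.0
  d [172.8 165.1  -0.2] roll 0.001
```

```bash
python3 -m inch '[[[22,21,0],0],[[22,21,0],0],[[22,21,0],0],[[22,21,0],0],[[22,21,0],0],[[22,21,0],0],[[22,21,0],0],[[18.8,18.1,0],0],[[0,0,0],0],[[0,0,0],0]]'
python3 -m inch '[[[0,0,20],0],[[0,0,20],0],[[0,0,10],0],[[0,0,5],0],[[0,0,0],0],[[0,0,0],0],[[0,0,0],0],[[0,0,0],0],[[0,0,0],0],[[0,0,0],0]]'
python3 d.py 562.6 13.6 31.9 -9
```

```text
time: 99.7
ee_pos: [0.562, 0.0139, 0.0895]
ee_rot: [-0.0, 0.997, -0.078, -0.001]
force: [0.5, 0.2, -2.0]
gripper_width: 0.491
grasp_force: 40.0
time: 100.95
ee_pos: [0.5626, 0.0136, 0.0349]
ee_rot: [0.0, 0.997, -0.078, 0.0]
force: [0.3, 0.2, -1.1]
gripper_width: 0.49
grasp_force: 40.0
t 100.95 pos [562.6  13.6  34.9] psi -9.0 tilt [-0. -0.] F [ 0.3  0.2 -1.1] w 43.1 g 40.0
  d [ 0. -0.  3.] roll 0.001
```

```bash
python3 -m inch '[[[0,0,1.5],0],[[0,0,1],0],[[0,0,0.4],0],[[0,0,0],0],[[0,-1,0],0],[[0,-1,0],0],[[0,-1,0],0],[[0,-1,0],0],[[0,-1,0],0],[[0,0,0],0]]'
python3 d.py
python3 -m inch '[[[0,-0.7,0],0],[[0,-0.7,0],0],[[0,-0.7,0],0],[[0,-0.5,0],0],[[0,0,0],0],[[0,0,0],0],[[0,0,0],0],[[0,0,0],0],[[0,0,0],0],[[0,0,0],0]]'
python3 d.py
```

```text
time: 102.2
ee_pos: [0.5634, 0.0187, 0.032]
ee_rot: [-0.0, 0.997, -0.078, 0.0]
force: [0.2, 0.8, -2.7]
gripper_width: 0.492
grasp_force: 40.0
t 102.20 pos [563.4  18.7  32. ] psi -8.9 tilt [0.0001 0.    ] F [ 0.2  0.8 -2.7] w 43.3 g 40.0
time: 103.45
ee_pos: [0.5635, 0.0196, 0.032]
ee_rot: [0.001, 0.997, -0.078, -0.0]
force: [-2.9, -6.9, -0.8]
gripper_width: 0.491
grasp_force: 40.0
t 103.45 pos [563.5  19.6  32. ] psi -8.9 tilt [-0.0006 -0.0023] F [-2.9 -6.9 -0.8] w 43.2 g 40.0
```

```bash
python3 -m inch '[[[1,0,0],0],[[1,0,0],0],[[1,0,0],0],[[1,0,0],0],[[1,0,0],0],[[1,0,0],0],[[1,0,0],0],[[1,0,0],0],[[0,0,0],0],[[0,0,0],0]]'
python3 d.py
python3 -m inch '[[[0.7,0,0],0],[[0.7,0,0],0],[[0.6,0,0],0],[[0,0,0],0],[[0,0,0],0],[[0,0,0],0],[[0,0,0],0],[[0,0,0],0],[[0,0,0],0],[[0,0,0],0]]'
python3 d.py
python3 -m inch '[[[0.7,0,0],0],[[0.7,0,0],0],[[0.6,0,0],0],[[0,0,0],0],[[0,0,0],0],[[0,0,0],0],[[0,0,0],0],[[0,0,0],0],[[0,0,0],0],[[0,0,0],0]]'
python3 d.py
```

```text
time: 104.7
ee_pos: [0.5689, 0.0187, 0.0319]
ee_rot: [0.001, 0.997, -0.078, -0.003]
force: [-7.8, -5.1, 6.9]
gripper_width: 0.492
grasp_force: 40.0
t 104.70 pos [568.9  18.7  31.9] psi -8.9 tilt [-0.006  -0.0017] F [-7.8 -5.1  6.9] w 43.3 g 40.0
time: 105.95
ee_pos: [0.5708, 0.0184, 0.0319]
ee_rot: [0.001, 0.997, -0.078, -0.003]
force: [-7.9, -5.2, 6.0]
gripper_width: 0.491
grasp_force: 40.0
t 105.95 pos [570.8  18.4  31.9] psi -8.9 tilt [-0.0061 -0.0017] F [-7.9 -5.2  6. ] w 43.2 g 40.0
time: 107.2
ee_pos: [0.5717, 0.0182, 0.0319]
ee_rot: [0.001, 0.997, -0.078, -0.004]
force: [-11.7, -4.2, 10.5]
gripper_width: 0.492
grasp_force: 40.0
t 107.20 pos [571.7  18.2  31.9] psi -8.9 tilt [-0.0083 -0.0015] F [-11.7  -4.2  10.5] w 43.3 g 40.0
```

```bash
python3 -m inch '[[[0.7,0,0],0],[[0.7,0,0],0],[[0.6,0,0],0],[[0,0,0],0],[[0,0,0],0],[[0,0,0],0],[[0,0,0],0],[[0,0,0],0],[[0,0,0],0],[[0,0,0],0]]'
python3 d.py
python3 - <<'E'
from h import *
im=grab("scene"); W=world(im); cv2.imwrite("pics/c8.png",cv2.resize(im["pixels"][220:290,260:353,::-1],(797,600),interpolation=cv2.INTER_CUBIC))
E
```

```text
time: 108.45
ee_pos: [0.5718, 0.0182, 0.0318]
ee_rot: [0.001, 0.997, -0.078, -0.006]
force: [-16.1, -4.7, 14.1]
gripper_width: 0.491
grasp_force: 40.0
t 108.45 pos [571.8  18.2  31.8] psi -8.9 tilt [-0.0123 -0.0011] F [-16.1  -4.7  14.1] w 43.2 g 40.0
```

View pics/c8.png

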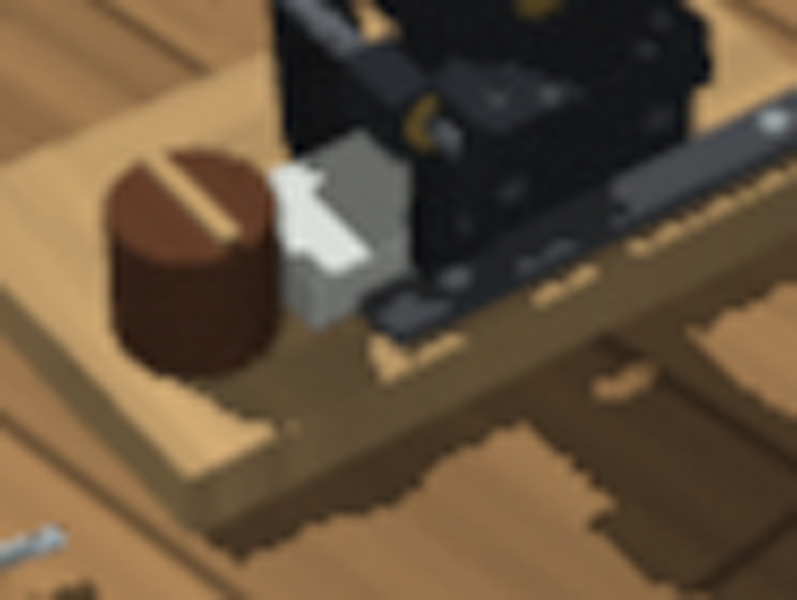

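```bash
python3 -m inch '[[[-1,0,0],0],[[-1,0,0],0],[[-1,0,0],0],[[0,0,0],0],[[0,0,0],0],[[0,0,0],0],[[0,0,0],0],[[0,0,0],0],[[0,0,0],0],[[0,0,0],0]]'
python3 -m inch '[[[0,0,0],0],[[0,0,0],0],[[0,0,0],0],[[0,0,0],0],[[0,0,0],0],[[0,0,0],0],[[0,0,0],0],[[0,0,0],0],[[0,0,0],0],[[0,0,0],0]]' 0.3
python3 d.py 571.7 18.5 31.6 -9
```

```text
time: 109.75
ee_pos: [0.5718, 0.0182, 0.0319]
ee_rot: [0.001, 0.997, -0.078, -0.003]
force: [-7.5, -5.5, 7.3]
gripper_width: 0.494
grasp_force: 40.0
time: 111.0
ee_pos: [0.5746, 0.0194, 0.032]
ee_rot: [-0.0, 0.997, -0.078, 0.0]
force: [-0.3, -0.2, -0.2]
gripper_width: 0.7
grasp_force: 0.0
t 111.00 pos [574.6  19.4  32. ] psi -8.9 tilt [0. 0.] F [-0.3 -0.2 -0.2] w 61.6 g 0.0
  d [-2.7  1.4  0.4] roll 0.001
```

```bash
python3 -m inch '[[[-1.5,0.7,0.2],0],[[-1.2,0.7,0.3],0],[[0,0,0],0],[[0,0,0],0],[[0,0,0],0],[[0,0,0],0],[[0,0,0],0],[[0,0,0],0],[[0,0,0],0],[[0,0,0],0]]'
python3 -m inch '[[[0,0,0],0],[[0,0,0],0],[[0,0,0],0],[[0,0,0],0],[[0,0,0],0],[[0,0,0],0],[[0,0,0],0],[[0,0,0],0],[[0,0,0],0],[[0,0,0],0]]' 1 40
python3 d.py
python3 -m inch '[[[0,0,-5],0],[[0,0,-10],0],[[0,0,-20],0],[[0,0,-25],0],[[0,0,0],0],[[0,0,0],-0.066],[[0,0,0],0],[[0,0,0],0],[[0,0,0],0],[[0,0,0],0]]'
python3 d.py 526.7 -387.3 90 -5.2
```

```text
time: 112.25
ee_pos: [0.5718, 0.0185, 0.0315]
ee_rot: [0.0, 0.997, -0.078, 0.0]
force: [-0.3, -0.2, 1.3]
gripper_width: 0.701
grasp_force: 0.0
time: 113.5
ee_pos: [0.5717, 0.0182, 0.0315]
ee_rot: [0.0, 0.997, -0.078, -0.0]
force: [-0.7, -5.6, 1.6]
gripper_width: 0.489
grasp_force: 40.0
t 113.50 pos [571.7  18.2  31.5] psi -8.9 tilt [-0.0002 -0.0004] F [-0.7 -5.6  1.6] w 43.1 g 40.0
time: 114.75
ee_pos: [0.5717, 0.0185, 0.0913]
ee_rot: [-0.0, 0.999, -0.045, -0.0]
force: [-0.1, -0.6, -1.4]
gripper_width: 0.497
grasp_force: 40.0
t 114.75 pos [571.7  18.5  91.3] psi -5.2 tilt [-0.0003  0.    ] F [-0.1 -0.6 -1.4] w 43.7 g 40.0
  d [ -8.1 408.2   1.3] roll 0.0
```

```bash
python3 -m inch '[[[-1,40,0],0],[[-1,42,0],0],[[-1,42,0],0],[[-1,42,0],0],[[-1,42,0],0],[[-1,42,0],0],[[-1,42,0],0],[[-1,42,0],0],[[-0.1,42,0],0],[[0,32.2,0],0]]'
python3 -m inch '[[[0,0,0],0],[[0,0,20],0],[[0,0,20],0],[[0,0,15],0],[[0,0,6],0],[[0,0,3],0],[[0,0,0],0],[[0,0,0],0],[[0,0,0],0],[[0,0,0],0]]'
python3 d.py 526.7 -387.3 22 -5.2
```

```text
time: 116.0
ee_pos: [0.5266, -0.3892, 0.0914]
ee_rot: [0.0, 0.999, -0.046, 0.0]
force: [1.1, -0.0, -2.5]
gripper_width: 0.49
grasp_force: 40.0
time: 117.25
ee_pos: [0.5271, -0.3876, 0.0279]
ee_rot: [0.0, 0.999, -0.045, 0.0]
force: [0.5, 0.1, -1.2]
gripper_width: 0.488
grasp_force: 40.0
t 117.25 pos [ 527.1 -387.6   27.9] psi -5.2 tilt [ 0.0005 -0.0004] F [ 0.5  0.1 -1.2] w 43.0 g 40.0
  d [-0.4 -0.2  5.9] roll 0.0
```

```bash
python3 -m inch '[[[0,0,2],0],[[0,0,2],0],[[0,0,2],0],[[0,0,0],0],[[0,0,0],0],[[0,0,0],0],[[0,0,0],0],[[0,0,0],0],[[0,0,0],0],[[0,0,0],0]]'
python3 d.py 526.7 -387.3 17.5 -5.2
```

```text
time: 118.5
ee_pos: [0.5269, -0.3873, 0.0215]
ee_rot: [0.0, 0.999, -0.045, 0.0]
force: [0.1, 0.4, -1.9]
gripper_width: 0.493
grasp_force: 40.0
t 118.50 pos [ 526.9 -387.3   21.5] psi -5.2 tilt [ 0. -0.] F [ 0.1  0.4 -1.9] w 43.4 g 40.0
  d [-0.2 -0.   4. ] roll 0.001
```

Below the rim without contact; it is in the pocket. Lay it down, release, back away towards the start side, and look.

```bash
python3 -m inch '[[[0,0,1.5],0],[[0,0,1.5],0],[[0,0,0.7],0],[[0,0,0.3],0],[[0,0,0],0],[[0,0,0],0],[[0,0,0],0],[[0,0,0],0],[[0,0,0],0],[[0,0,0],0]]'
python3 d.py
python3 -m inch '[[[0,0,0],0],[[0,0,0],0],[[0,0,0],0],[[0,0,0],0],[[0,0,0],0],[[0,0,0],0],[[0,0,-20],0],[[0,0,-40],0],[[0,0,-50],0],[[0,0,-40],0]]' 0
python3 -m inch '[[[-10,30,0],0],[[-15,40,0],0],[[-15,40,0],0],[[-15,40,0],0],[[-15,40,0],0],[[-15,40,0],0],[[-15,30,0],0],[[0,0,0],0],[[0,0,0],0],[[0,0,0],0]]' 0
python3 d.py
python3 - <<'E'
from h import *
for n in("top","scene"):
    im=grab(n); W=world(im); px=im["pixels"]; cv2.imwrite(f"pics/{n}9.png",px[:,:,::-1])
    if n=="top": a=px[150:300,290:570,::-1]
    for b in blobs(im,white(im,W,.02,.033),.026): print(n,b)
    print(n,"stop",rect(im,(W[...,2]>.05)&(abs(W[...,0]-.63)<.05)&(abs(W[...,1]-.009)<.05),.064), np.nanpercentile(W[...,2][(np.hypot(W[...,0]-.63,W[...,1]-.009)<.018)],[10,50]))
cv2.imwrite("pics/end.png",np.hstack([cv2.resize(a,(420,300)),cv2.resize(px[130:290,160:370,::-1],(380,300))]))
E
```

```text
time: 119.75
ee_pos: [0.5269, -0.3874, 0.0175]
ee_rot: [0.0, 0.999, -0.045, 0.0]
force: [-0.8, 0.7, -0.6]
gripper_width: 0.491
grasp_force: 40.0
t 119.75 pos [ 526.9 -387.4   17.5] psi -5.2 tilt [ 0.0001 -0.    ] F [-0.8  0.7 -0.6] w 43.2 g 40.0
time: 121.0
ee_pos: [0.5276, -0.3879, 0.1715]
ee_rot: [0.001, 0.999, -0.045, 0.001]
force: [0.1, -0.0, -0.9]
gripper_width: 1.002
grasp_force: 0.0
time: 122.25
ee_pos: [0.4048, -0.6362, 0.168]
ee_rot: [-0.0, 0.999, -0.044, 0.0]
force: [-0.1, 0.2, 0.4]
gripper_width: 1.004
grasp_force: 0.0
t 122.25 pos [ 404.8 -636.2  168. ] psi -5.1 tilt [0.0004 0.0001] F [-0.1  0.2  0.4] w 88.3 g 0.0
top (array([ 541.3, -228.3]), array([129.8,  44.6]), -5.4, [459.0, 229.0], 1325)
top (array([ 534.1, -307.8]), array([104.7,  44.3]), -5.6, [498.0, 231.0], 1072)
top (array([ 526.4, -388.2]), array([80.1, 44.4]), -4.7, [537.0, 234.0], 821)
top stop (array([633.4,   6.8]), array([44.9, 44.5]), -0.8) [0.06173042 0.06497461]
scene (array([ 527.6, -383. ]), array([80.6, 44.5]), -5.0, [215.0, 170.0], 244)
scene (array([ 534.8, -302.4]), array([104.8,  43.5]), -5.8, [231.0, 183.0], 349)
scene (array([ 542.6, -223.8]), array([131.4,  44.4]), -5.3, [247.0, 196.0], 493)
scene stop (array([637.7,  17.4]), array([56.4, 41.9]), 46.7) [0.06172038 0.06369571]
```

View pics/end.png

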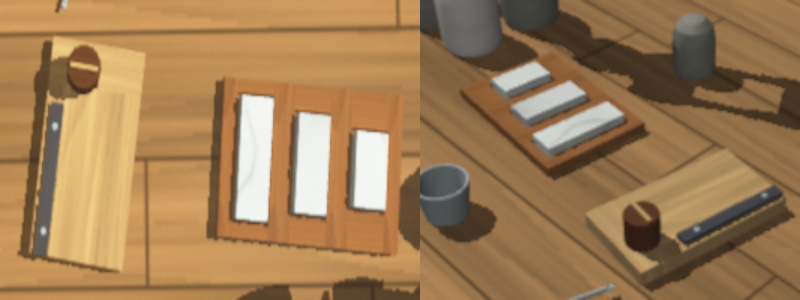

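The picture shows all three plaques flat in their own pockets. The stop is still seated in the board with its head top at about 64 mm, and the cup, dome and scraper have not moved.

```bash
python3 -c "
from workcell import env
print(env.hand_in())"
```

```text
the job is handed in; nothing more can be done
None
```

The job is handed in at about 122 s of the 210 s: the stop is seated, and the long, middle and short plaques were each squared in the corner and laid flat in their own pockets; hand-in returned no verdict.

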